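# Clear the road and set the storage tanks of the model oil depot

### The arm

A 6-joint arm with a two-finger parallel gripper is mounted at the origin on the work surface. World frame = base frame: x ahead of the robot, y to its left, z up, the work surface at z = 0. Lengths are in mm, angles in rad, forces in N, time in s.
With the tool pointing down it reaches from about 400 to 925 mm from the base axis. Payload 12.5 kg.
Tool frame: the origin (TCP) lies at the very end of the fingers, on their centre line; the grasp point (between the pads) lies env.grip_point_offset behind it (env.grip_point_offset is the distance from the TCP to the grasp point, in mm); y points along the fingers, z is the direction in which the jaws open and shut, and the axes are right-handed (so a half turn about y gives the same grasp; the last joint's range is limited). The gripper opens to 95 mm and grips with 3 to 60 N. Pads are 20 mm wide; open, the fingers measure 119 mm over their backs; the gripper's body (75 mm by 180 mm) begins 59 mm behind the grasp point.
Start: joints at [0.999, 0.491, 1.559, -0, 1.092, -0.106], TCP at [280.699, 558.442, 189.161] pointing down, gripper open.
Joint ranges: [-3.1, 3.1], [-0.84, 2.19], [0.05, 2.79], [-1.13, 4.28], [0.06, 2.93], [-2.69, 2.69]. Speed limits (rad/s): [2.22, 2.22, 2.79, 3.14, 3.14, 3.14].

### API

Orientations are given as [roll, pitch, yaw] about the fixed x, y, z axes, in that order (R = Rz(yaw) Ry(pitch) Rx(roll)).
In Python, from cell import readout, read_camera, env, nets gives the robot as it stands.
- The arm moves only by the tool apply_moves, never from a script. Its argument "increments" is a list of rows, each a list of 3 entries, a list of its own where there are three numbers: the shift along the tool's x, y, z in cm, then the turn, a rotation vector about the tool's x, y, z in degrees, then the finger opening in cm, from 0 to 9.51. A call has exactly 5 rows; each row shifts and turns the pose as measured when the row begins, along the tool's axes as they then stand; what a row does not reach is not made up. A row lasts 1/8 s, in which the tool goes at most 62.5 mm and 10.7 degrees, less where a joint would pass 70% of its speed; a pose out of reach is approached as far as the arm can. A call with a gripper value outside its range is refused whole. The fingers move at their own pace and stop on an object; the grip force is fixed at half the most. Time passes only in rows, so rows that do not move let the fingers close, or fill a call up. It gives the time, the measured TCP pose, the force and the opening at its end, in the units of the state.
- readout.state(): the state, without advancing time (a new reading comes with each control period).
- read_camera(name): name is "scene" or "top"; returns a dict with "img" (480x640x3 uint8, red, green, blue), "vfov" (degrees; the focal length in pixels is half the picture's height over the tangent of half this angle, whatever the lens; pixels are square), "cx", "cy" (the principal point, pixels), "rvec" (rotation vector, rad) and "tvec" (3), from world to camera coordinates, as OpenCV has them. Camera axes: x right, y down, z forward; pixel columns grow to the right and rows downward; lengths in mm; the calibration is good to about 2 mm. A picture is of the moment at which its call begins. There is no depth.
- env.job_done(): hands the job in, once; it reports no verdict.
Trained networks look in a picture, given as the dict that the camera call returned (one of the last four; its "shot" number tells which), for a name from the list of things; names that differ only in an ending like _2 or _b are one class to them, and where a whole thing is asked for, a point or a joint stands for the part that bears it (a point fixed in the world has none). Each returns a list of dicts, best first, with "confidence" (0 to 1); they miss things now and then, are a little off and sometimes report something else, mostly with a low value. They report only what shows in the picture. A call takes as long as a camera call. They do not tell look-alikes from the thing itself.
- nets.look_for(picture, thing): "point" ([x, y, z] in mm, in the coordinates of the camera as it stood for that picture, good to about 4 mm: the middle of the surface that is visible of it).
- nets.mark_of(picture, thing): "point" ([x, y, z] in mm, in the coordinates of the camera as it stood for that picture, good to about 4 mm: a listed point, or the origin of a listed thing).
The state is a dict: "t": time; "joints": joint angles; "qvel": joint speeds; "tau": joint torques, N m; "eef_pos": TCP position; "tcp_rot": TCP orientation; "ft_force": force on the tool from outside, world axes, zero at the start; "moment": the same for the moment, N m; "opening": opening from 0.0 (shut) to 1.0 (fully open).
Only numpy, scipy, OpenCV 4.12 (cv2) and the standard library are available. Lean on these libraries where they do the work, as an engineer would, in place of code of your own. Each camera call takes 0.05 s, during which the arm holds its last target. There are 200 camera calls.

### The job

On the model oil depot, first scrape every stone chip off the road into the orange catch tray with the scraper block, without touching the chips with the fingers. Then press each tank in the caddy down so that its latch lets go and it springs up, and set each one gently, upright and fully home, in the foundation cup of its own colour. The scraper must end up back on its blue mat, upright; leave the other models, the glue and the paint alone.

Things in the scene. Friction and masses are not known exactly. Their poses are not given: they have to be found in the camera images.
- yard: tank-farm board, fixed: grey slab 220 (x) x 300 (y) x 35 mm high, origin at the centre of its underside, z up. A straight pale road runs along y over its -x half; the grassed +x half carries the three foundation cups in a row along y, axes at about x = +55 mm, 95 mm apart
- road_mid (a point): middle of the road's surface (yard x = -57, y = 0, z = 35 mm); axes as the yard's. The road runs along y from -150 to +150 mm, open at both ends, 94 mm wide between two white kerbs 6 mm wide and 12 mm high
- catch_tray (a point): centre of the inner floor (4 mm above the table) of the orange catch tray, an open box 106 (x) x 110 (y) x 30 mm high, 4 mm walls, fixed against the road's -y end (yard y -150 to -260 mm), its rim 5 mm lower than the road surface; axes as the yard's
- mat: thin fixed blue mat 110 (x) x 130 (y) x 3 mm on the table, the scraper's place; origin at the centre of its underside
- scraper: loose scraper block, standing: wooden base 34 (x) x 80 (y) x 26 mm high with a rubber edge below, and on it a green grip 22 (x) x 60 (y) mm reaching to 80 mm height, same centre line; origin at the centre of its underside, z up, about 0.22 kg. Grip it across x. Pushed along its x with its 80 mm side across the road it clears the road's width
- caddy: fixed plywood block 100 (x) x 240 (y) x 105 mm high, origin mid-underside; 3 wells 54 mm wide at y = -72, 0, 72 mm, any may be empty. Push-to-release: a stowed tank is flush with the block's top (foot 20 mm above the table). Push it straight down 5 to 10 mm (4 to 8 N; stop at 10 mm; under 4 mm it stays latched) and let go: it rises in about 0.5 s to stand 45 mm proud, and stays so on a soft spring
- tank_red: loose model storage tank: black upright cylinder 50 mm in diameter and 85 mm high (2 mm rise at the middle of its top), with a red band and red disc on top, its foot a blunt cone narrowing to a flat 32 mm wide over the lowest 12 mm; origin at the centre of its underside, z up, about 0.12 kg; it may be absent
- tank_yellow: loose model storage tank: black upright cylinder 50 mm in diameter and 85 mm high (2 mm rise at the middle of its top), with a yellow band and yellow disc on top, its foot a blunt cone narrowing to a flat 32 mm wide over the lowest 12 mm; origin at the centre of its underside, z up, about 0.12 kg; it may be absent
- tank_blue: loose model storage tank: black upright cylinder 50 mm in diameter and 85 mm high (2 mm rise at the middle of its top), with a blue band and blue disc on top, its foot a blunt cone narrowing to a flat 32 mm wide over the lowest 12 mm; origin at the centre of its underside, z up, about 0.12 kg; it may be absent
- cup_red: red foundation cup, fixed on the yard: dished, 22 mm high, outer width 71 mm at the rim; origin at the centre of its underside (35 mm above the table), z up; its inner floor lies 5 mm above the origin, inner width 34 mm at the floor and 61 mm at the rim. A tank let down into it centres itself and stands on that floor. Which cup stands where varies
- cup_yellow: yellow foundation cup, fixed on the yard: dished, 22 mm high, outer width 71 mm at the rim; origin at the centre of its underside (35 mm above the table), z up; its inner floor lies 5 mm above the origin, inner width 34 mm at the floor and 61 mm at the rim. A tank let down into it centres itself and stands on that floor. Which cup stands where varies
- cup_blue: blue foundation cup, fixed on the yard: dished, 22 mm high, outer width 71 mm at the rim; origin at the centre of its underside (35 mm above the table), z up; its inner floor lies 5 mm above the origin, inner width 34 mm at the floor and 61 mm at the rim. A tank let down into it centres itself and stands on that floor. Which cup stands where varies
- chip1: loose brown-grey stone chip, about 22 x 18 x 14 mm, 14 g, lying on the road; origin at its centre; it may be absent
- chip2: loose brown-grey stone chip, about 22 x 18 x 13 mm, 14 g, lying on the road; origin at its centre; it may be absent
- chip3: loose brown-grey stone chip, about 22 x 18 x 15 mm, 14 g, lying on the road; origin at its centre; it may be absent
- chip4: loose brown-grey stone chip, about 22 x 18 x 14 mm, 14 g, lying on the road; origin at its centre; it may be absent
- chip5: loose brown-grey stone chip, about 22 x 18 x 13 mm, 14 g, lying on the road; origin at its centre; it may be absent
- tanker: bystander, loose: model tanker lorry, white and green, 170 mm long; origin at the centre of its underside; leave it alone
- glue: bystander, loose: small glue bottle, 36 mm wide, 65 mm high; origin at the centre of its underside; leave it alone
- tree_a: bystander, loose: model fir tree, 100 mm high; origin at the centre of its underside; leave it alone
- tree_b: bystander, loose: model fir tree, 120 mm high; origin at the centre of its underside; leave it alone
- shed: bystander, loose: model house, dark green walls, grey roof, 60 x 90 mm; origin at the centre of its underside; leave it alone
- paint_pot: bystander, loose: small paint jar, 44 mm wide, 50 mm high; origin at the centre of its underside; leave it alone
- wagon: bystander, loose: brown model goods wagon, 140 mm long, 62 mm high; origin at the centre of its underside; leave it alone
Things that resemble listed ones, but are neither listed nor needed, are in the scene too. What is shaped like the tank_blue but pink or turquoise is not meant.

How it is judged:
By the outcome, as a careful person would: the job done as asked, in the order asked, and still so for the second after the job is handed in, with the robot touching nothing.
Of tank_red, tank_yellow, tank_blue only 2 to 3 are there at a start; the rules pass over those that are not, and their reading is None.
Of chip1, chip2, chip3, chip4, chip5 only 3 to 5 are there at a start; the rules pass over those that are not, and their reading is None.
At some moment in a run one of scraper may be knocked a few centimetres aside while the robot is not near it.
It also fails if it takes over 210 s, if anything falls off the work surface, if the arm or the gripper's body presses on something with over 40 N, if the wrist force passes 120 N, or if a joint passes its speed limit or range.

## Working session

There is one attempt and no reset: what is moved stays moved. The work goes in short steps, Python scripts to look and compute and a tool call to move; the robot and the scene stay as the last step left them, time stands still between calls to the robot, and variables do not carry over. Pictures are saved under pics/ and viewed, about 12 in all and at most 16, crops included, and the job is handed in when it is done.

Besides the shell and the picture viewer there is one more tool, called after "Call:" as name([rows], argument=value, ...), one row to a line, values as JSON. apply_moves: Moves the arm, as the interface text tells. Its arguments: {"type":"object","properties":{"increments":{"type":"array"}},"required":["increments"]}

```bash
mkdir -p pics; ls; cat > h.py <<'E'
import numpy as np, cv2
from cell import readout, read_camera, env, nets
from scipy.spatial.transform import Rotation as R
def K(p):
    f=p["img"].shape[0]/2/np.tan(np.radians(p["vfov"])/2)
    return np.array([[f,0,p["cx"]],[0,f,p["cy"]],[0,0,1]])
def w(p,pt): # cam->world
    M=cv2.Rodrigues(np.array(p["rvec"],float))[0]
    return M.T@(np.array(pt,float)-np.array(p["tvec"],float).ravel())
def proj(p,X):
    return cv2.projectPoints(np.array(X,float).reshape(-1,1,3),np.array(p["rvec"],float),np.array(p["tvec"],float),K(p),None)[0][:,0]
def ray(p,uv,z): # pixel -> world at height z
    M=cv2.Rodrigues(np.array(p["rvec"],float))[0]; c=w(p,[0,0,0])
    d=M.T@np.linalg.inv(K(p))@np.array([uv[0],uv[1],1.]); return c+d*(z-c[2])/d[2]
def save(p,n,box=None,s=1):
    im=p["img"][:,:,::-1]
    if box: im=im[box[1]:box[3],box[0]:box[2]]
    if s!=1: im=cv2.resize(im,None,fx=s,fy=s,interpolation=cv2.INTER_CUBIC)
    cv2.imwrite("pics/"+n+".png",im)
E
python3 - <<'E'
from h import *
print(readout.state(), env.grip_point_offset)
for n in("top","scene"):
    p=read_camera(n); save(p,n+"1"); print(n,p["vfov"],p["cx"],p["cy"],w(p,[0,0,0]).round())
    for t in "yard road_mid catch_tray mat scraper caddy tank_red tank_yellow tank_blue cup_red cup_yellow cup_blue chip1".split():
        for d in nets.mark_of(p,t)[:6]:
            X=w(p,d["point"]); print(t,round(d["confidence"],2),X.round(),proj(p,X)[0].round())
E
```

```text
pics
{'t': 0.0, 'joints': array([ 9.99376855e-01,  4.91551753e-01,  1.55945818e+00, -2.67828902e-05,
        1.09171053e+00, -1.05616016e-01]), 'qvel': array([-0.00035687, -0.00176577,  0.00027065, -0.00088356, -0.00052744,
       -0.00055395]), 'tau': array([ 1.15567640e-03, -6.12655449e+01, -2.58188546e+01,  6.92686485e-02,
        4.81588009e-02, -1.36088329e-04]), 'eef_pos': array([280.55532771, 558.17819909, 188.56361434]), 'tcp_rot': array([-1.57192035e+00,  9.52717737e-05, -4.65791150e-01]), 'ft_force': array([ 0.46881296,  0.6526002 , -0.08433981]), 'moment': array([0.00659231, 0.00315598, 0.07370134]), 'opening': 0.9992280194036464} 18.8
top 50.05577919510044 326.435320062844 242.37316726303433 [ 244.   60. 1488.]
yard 0.8 [540. 171.  -1.] [280. 250.]
yard 0.35 [590. 165.  35.] [280. 230.]
road_mid 0.62 [476. 173.  40.] [279. 269.]
road_mid 0.49 [ 411. -361.   20.] [467. 279.]
catch_tray 0.69 [ 727. -246.    1.] [414. 179.]
catch_tray 0.65 [472. -36.   4.] [352. 267.]
mat 0.87 [ 681. -101.   -0.] [367. 197.]
scraper 0.62 [ 700. -113.    3.] [371. 191.]
scraper 0.6 [539. 168.
[... 1294 characters left out ...]
tank_red 0.56 [ 722. -241.    2.] [264. 376.]
tank_red 0.53 [ 410. -362.   17.] [137. 312.]
tank_yellow 0.97 [ 542. -298.   20.] [193. 333.]
tank_yellow 0.58 [800. -53.  -3.] [350. 349.]
tank_blue 0.88 [ 276. -262.   -1.] [146. 260.]
tank_blue 0.64 [792. 109.   2.] [397. 305.]
tank_blue 0.58 [ 273. -400.   -1.] [ 96. 289.]
tank_blue 0.55 [ 411. -360.   19.] [138. 312.]
cup_red 0.57 [589. 169.  32.] [356. 235.]
cup_yellow 0.89 [591.  78.  35.] [330. 254.]
cup_blue 0.83 [590. 270.  35.] [383. 215.]
chip1 0.6 [500. 162.  43.] [330. 214.]
chip1 0.59 [477.  66.  41.] [296. 228.]
chip1 0.53 [493. 241.  40.] [349. 199.]
chip1 0.45 [468. 109.  43.] [306. 217.]
chip1 0.41 [483. 200.  38.] [336. 205.]
```

```bash
python3 -c "
import cv2
a=cv2.imread('pics/top1.png')[130:370,190:530]; cv2.imwrite('pics/top1c.png',cv2.resize(a,None,fx=2.3,fy=2.3,interpolation=2))
a=cv2.imread('pics/scene1.png')[140:440,60:460]; cv2.imwrite('pics/scene1c.png',cv2.resize(a,None,fx=2,fy=2,interpolation=2))"
```

```text
(no output)
```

View pics/top1c.png

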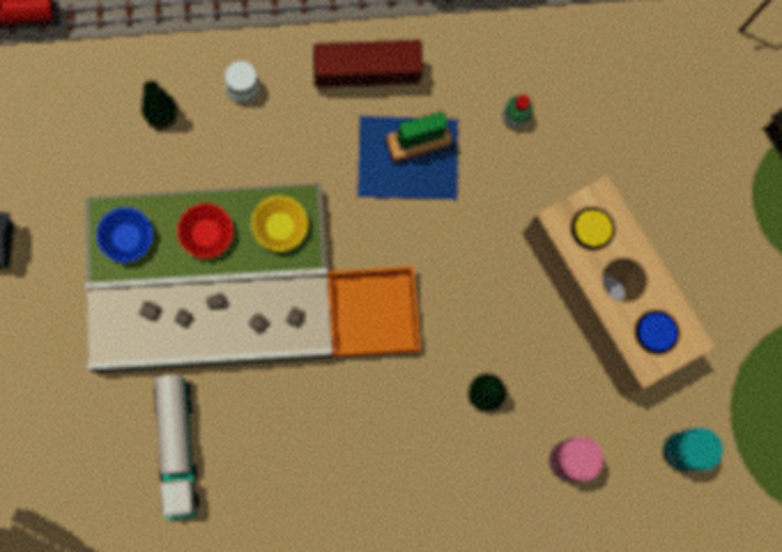

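View pics/scene1c.png

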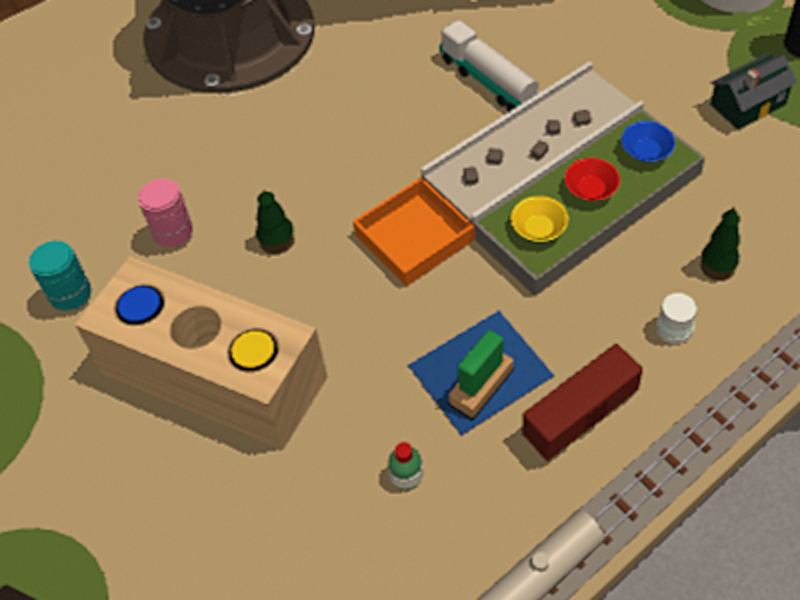

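The top view crop shows five chips on the road and cups blue, red and yellow from left to right. Yellow and blue tanks are stowed in the caddy, at crop (593,228) and (657,331), and the middle well is empty. Pink and turquoise decoys stand beside it, at (580,460) and (697,450). The green-gripped scraper is on the blue mat at (420,137). The only other green thing near it is the glue bottle with the red cap, at (519,112). I'll now segment by colour to get precise poses.

```bash
cat > seg.py <<'E'
from h import *
def mask(p,lo,hi,box=None):
    hsv=cv2.cvtColor(p["img"],cv2.COLOR_RGB2HSV); m=cv2.inRange(hsv,lo,hi)
    return m
C=dict(green=((55,120,60),(80,255,255)),red=((0,180,90),(5,255,255)),yellow=((22,170,140),(32,255,255)),blue=((108,150,90),(125,255,255)))
def blobs(p,c,amin=25):
    m=mask(p,*C[c]); n,l,s,ce=cv2.connectedComponentsWithStats(m)
    return [(s[i,4],ce[i],np.argwhere(l==i)[:,::-1].astype(np.float32)) for i in range(1,n) if s[i,4]>amin]
def tri(p1,u1,p2,u2):
    P=[]
    for p in(p1,p2):
        P.append(K(p)@np.hstack([cv2.Rodrigues(np.array(p["rvec"],float))[0],np.array(p["tvec"],float).reshape(3,1)]))
    X=cv2.triangulatePoints(P[0],P[1],np.array(u1,float).reshape(2,1),np.array(u2,float).reshape(2,1)); return (X[:3]/X[3]).ravel()
E
python3 - <<'E'
from seg import *
T=read_camera("top");S=read_camera("scene")
np.save("T.npy",T,allow_pickle=True);np.save("S.npy",S,allow_pickle=True)
for c in C:
    for n,p in(("top",T),("scene",S)):
        for a,ce,pts in blobs(p,c):
            print(c,n,a,ce.round(1),ray(p,ce,{"green":80,"red":50,"yellow":106,"blue":106}[c]).round()[:2],"ctr57",ray(p,ce,57).round()[:2], [round(v,1) for v in cv2.minAreaRect(pts)[1]])
# scraper grip top rect at z=80(+3)
g=max(blobs(T,"green"),key=lambda b:b[0]); 
q=np.array([ray(T,u,83)[:2] for u in g[2]],np.float32); print("grip rect",cv2.minAreaRect(q))
# tray orange, mat
for nm,lo,hi,z in(("tray",(5,200,120),(16,255,255),30),("mat",(102,120,50),(118,255,255),3)):
    m=mask(T,lo,hi);n,l,s,ce=cv2.connectedComponentsWithStats(m)
    for i in range(1,n):
        if s[i,4]>300:
            q=np.array([ray(T,u,z)[:2] for u in np.argwhere(l==i)[:,::-1]],np.float32); print(nm,s[i,4],cv2.minAreaRect(q))
# kerbs: white, low saturation, bright
hsv=cv2.cvtColor(T["img"],cv2.COLOR_RGB2HSV); m=cv2.inRange(hsv,(0,0,195),(180,28,255))
n,l,s,ce=cv2.connectedComponentsWithStats(m)
for i in range(1,n):
    if s[i,4]>60: 
        q=np.array([ray(T,u,47)[:2] for u in np.argwhere(l==i)[:,::-1]],np.float32); print("white",s[i],cv2.minAreaRect(q))
E
```

```text
green top 33 [414.4 178.8] [ 702. -232.] ctr57 [ 709. -237.] [9.3, 4.7]
green top 137 [373.1 184.4] [ 694. -112.] ctr57 [ 702. -115.] [7.3, 20.6]
green scene 435 [299.9 321. ] [ 706. -121.] ctr57 [ 695. -113.] [15.5, 32.8]
green scene 77 [262.8 372.3] [ 746. -256.] ctr57 [ 736. -251.] [12.1, 14.7]
red top 479 [187.6 132.8] [907. 422.] ctr57 [903. 420.] [11.0, 47.2]
red top 489 [348.8 154.7] [801. -53.] ctr57 [798. -52.] [11.9, 45.3]
red top 393 [279.1 230. ] [588. 166.] ctr57 [586. 166.] [22.0, 22.0]
red scene 442 [355.5 229.2] [585. 171.] ctr57 [589. 167.] [20.0, 27.0]
red scene 691 [520.6 252.3] [909. 424.] ctr57 [911. 417.] [16.1, 48.6]
red scene 1090 [350.9 335.9] [795. -52.] ctr57 [798. -55.] [18.9, 59.9]
red scene 57 [261.6 365.2] [ 719. -241.] ctr57 [ 722. -242.] [9.0, 7.0]
yellow top 441 [311.2 226.5] [578.  73.] ctr57 [590.  74.] [23.3, 23.3]
yellow top 184 [447.8 228.7] [ 543. -303.] ctr57 [ 554. -315.] [14.0, 15.0]
yellow scene 518 [329.3 248.7] [617.  48.] ctr57 [591.  75.] [29.0, 22.0]
yellow scene 301 [185.8 314.1] [ 543. -301.] ctr57 [ 513. -290.] [18.0, 20.0]
blue top
[... 708 characters left out ...]
 -109.] [1.4, 23.4]
grip rect ((693.78955078125, -112.30929565429688), (21.533912658691406, 59.318172454833984), 13.620229721069336)
tray 1258 ((474.0644836425781, -35.7335205078125), (106.92770385742188, 105.17267608642578), 89.1273193359375)
mat 35906 ((1222.945556640625, 1.9722900390625), (2090.123779296875, 275.25543212890625), 85.71466827392578)
mat 927 ((677.2330322265625, -97.92715454101562), (122.63644409179688, 106.03484344482422), 84.23812866210938)
mat 472 ((602.0772705078125, 274.50018310546875), (71.16393280029297, 70.98133850097656), 42.1451301574707)
white [289 157  11  11  92] ((791.5260009765625, 110.60235595703125), (30.74135398864746, 29.90041732788086), 39.54768753051758)
```

```bash
cat > plan.py <<'E'
# usage: plan.py x y z yawdeg opening_cm [step_mm] ; several waypoints separated by '/'
from h import *
import sys, math
s=readout.state(); P=np.array(s["eef_pos"]); Q=R.from_euler("xyz",s["tcp_rot"])
print("t",round(s["t"],2),"at",P.round(1),np.degrees(s["tcp_rot"]).round(1),"F",np.array(s["ft_force"]).round(1),"open",round(s["opening"]*95.1,1))
rows=[]
for wp in " ".join(sys.argv[1:]).split("/"):
    v=[float(a) for a in wp.split()]; X=np.array(v[:3]); G=R.from_euler("xyz",[-90,0,v[3]],degrees=True); st=v[5] if len(v)>5 else 55
    D=(Q.inv()*G).as_rotvec(); n=max(1,math.ceil(np.linalg.norm(X-P)/st),math.ceil(np.degrees(np.linalg.norm(D))/10))
    P0,Q0=P,Q
    for i in range(1,n+1):
        Xi=P0+(X-P0)*i/n; Qi=Q0*R.from_rotvec(D*i/n)
        t=(Q.inv().apply(Xi-P)/10).round(2); r=np.degrees((Q.inv()*Qi).as_rotvec()).round(1)
        rows.append([t.tolist(),r.tolist(),v[4]]); P=P+Q.apply(t*10); Q=Q*R.from_rotvec(np.radians(r))
while len(rows)%5: rows.append([[0,0,0],[0,0,0],rows[-1][2]])
for i in range(0,len(rows),5): print(str(rows[i:i+5]).replace(" ","").replace("0.0,","0,").replace("0.0]","0]").replace("-0,","0,"))
E
python3 plan.py 694 -112 150 -76.4 9.5
```

```text
t 1.5 at [280.7 558.4 189.1] [-90.   -0.  -26.7] F [ 0.3  0.1 -0.3] open 95.3
[[[4.47,0.26,-2.76],[0,3.3,0],9.5],[[4.62,0.26,-2.49],[0,3.3,0],9.5],[[4.76,0.26,-2.22],[0,3.3,0],9.5],[[4.87,0.26,-1.95],[0,3.4,0],9.5],[[4.99,0.27,-1.65],[0,3.3,0],9.5]]
[[[5.07,0.26,-1.37],[0,3.3,0],9.5],[[5.14,0.26,-1.07],[0,3.3,-0],9.5],[[5.19,0.26,-0.77],[0,3.3,-0],9.5],[[5.23,0.26,-0.47],[0,3.3,-0],9.5],[[5.25,0.26,-0.17],[0,3.3,-0],9.5]]
[[[5.25,0.26,0.13],[0,3.4,-0],9.5],[[5.23,0.26,0.44],[0,3.3,-0],9.5],[[5.2,0.26,0.74],[0,3.3,-0],9.5],[[5.14,0.26,1.04],[0,3.3,-0],9.5],[[5.08,0.27,1.34],[0,3.3,-0],9.5]]
```

Call:
apply_moves([
  [[4.5,0.2,-2.8],[0,3.3,0],9.5],
  [[4.6,0.2,-2.5],[0,3.3,0],9.5],
  [[4.8,0.2,-2.2],[0,3.3,0],9.5],
  [[4.9,0.2,-1.9],[0,3.3,0],9.5],
  [[5.0,0.2,-1.7],[0,3.3,0],9.5],
])

```text
t: 2.12
eef_pos: [421.0, 330.5, 178.8]
tcp_rot: [-1.569, -0.0, -0.757]
ft_force: [1.2, 1.4, -0.7]
opening: 0.998
```

Call:
apply_moves([
  [[5.1,0.2,-1.4],[0,3.3,0],9.5],
  [[5.1,0.2,-1.1],[0,3.3,0],9.5],
  [[5.2,0.2,-0.8],[0,3.3,0],9.5],
  [[5.2,0.2,-0.5],[0,3.3,0],9.5],
  [[5.2,0.2,-0.2],[0,3.3,0],9.5],
])

```text
t: 2.75
eef_pos: [560.2, 98.1, 169.3]
tcp_rot: [-1.566, 0.0, -1.055]
ft_force: [-0.1, -0.5, 0.6]
opening: 1.0
```

Call:
apply_moves([
  [[5.2,0.2,0.1],[0,3.3,0],9.5],
  [[5.2,0.2,0.4],[0,3.3,0],9.5],
  [[5.2,0.2,0.7],[0,3.3,0],9.5],
  [[5.1,0.2,1.0],[0,3.3,0],9.5],
  [[5.0,0.2,1.3],[0,3.3,0],9.5],
])

```text
t: 3.38
eef_pos: [696.2, -134.6, 159.5]
tcp_rot: [-1.565, 0.001, -1.353]
ft_force: [-0.0, -0.5, -0.5]
opening: 0.996
```

```bash
cat > grip.py <<'E'
from seg import *
T=read_camera("top");S=read_camera("scene")
for p in(T,S):
    for a,ce,pts in blobs(p,"green"):
        q=np.array([ray(p,u,83)[:2] for u in pts],np.float32); print(a,cv2.minAreaRect(q))
    for d in nets.mark_of(p,"scraper")[:2]: print(d["confidence"],w(p,d["point"]).round())
save(T,"grip_t",(300,120,460,280),4)
save(S,"grip_s",(180,240,420,420),3)
E
python3 grip.py;python3 plan.py 694 -112 42 -76.4 9.5
```

```text
413 ((706.8919067382812, -121.96675872802734), (35.27455520629883, 77.27479553222656), 12.677541732788086)
61 ((744.8524780273438, -257.2675476074219), (28.67350196838379, 27.58246612548828), 53.70451736450195)
0.76 [ 693. -112.    2.]
0.33 [605. 466.  -2.]
t 3.58 at [ 695.3 -133.6  158.8] [-89.8   0.1 -77.5] F [-0.4 -0.9  0.8] open 95.1
[[[-0.7,3.9,0.1],[-0.1,-0.4,-0],9.5],[[-0.71,3.89,0.11],[-0.1,-0.3,-0.1],9.5],[[-0.71,3.9,0.12],[-0.1,-0.4,-0],9.5],[[0,0,0],[0,0,0],9.5],[[0,0,0],[0,0,0],9.5]]
```

The scraper has not moved since the first look. Correct sideways first, then go down.

Call:
apply_moves([
  [[-2.1,1.0,0.3],[0,-1.1,0],9.5],
  [[0,3.0,0],[0,0,0],9.5],
  [[0,3.0,0],[0,0,0],9.5],
  [[0,3.0,0],[0,0,0],9.5],
  [[0,1.5,0],[0,0,0],9.5],
])

```text
t: 4.2
eef_pos: [692.0, -99.2, 41.8]
tcp_rot: [-1.565, 0.002, -1.319]
ft_force: [-0.3, -0.4, 0.1]
opening: 1.0
```

```bash
python3 plan.py 694 -112 42 -76.4 9.5
```

```text
t 4.2 at [692.  -99.2  41.8] [-89.6   0.1 -75.6] F [-0.3 -0.4  0.1] open 95.1
[[[1.29,-0.02,-0.13],[-0.4,0.8,-0.1],9.5],[[0,0,0],[0,0,0],9.5],[[0,0,0],[0,0,0],9.5],[[0,0,0],[0,0,0],9.5],[[0,0,0],[0,0,0],9.5]]
```

Call:
apply_moves([
  [[1.2,0,-0.1],[0.4,0.7,0],9.5],
  [[0,0,0],[0,0,0],2.0],
  [[0,0,0],[0,0,0],1.0],
  [[0,0,0],[0,0,0],1.0],
  [[0,0,0],[0,0,0],1.0],
])

```text
t: 4.82
eef_pos: [694.9, -110.2, 44.6]
tcp_rot: [-1.554, 0.001, -1.33]
ft_force: [0.3, -0.3, 0.3]
opening: 0.635
```

Call:
apply_moves([
  [[0,0,0],[0,0,0],1.0],
  [[0,0,0],[0,0,0],1.0],
  [[0,0,0],[0,0,0],1.0],
  [[0,0,0],[0,0,0],1.0],
  [[0,0,0],[0,0,0],1.0],
])

```text
t: 5.45
eef_pos: [694.9, -110.2, 44.8]
tcp_rot: [-1.554, 0.001, -1.33]
ft_force: [0.1, -0.2, 0.6]
opening: 0.231
```

```bash
python3 plan.py 694 -112 42 -76.4 1.0
```

```text
t 5.45 at [ 694.9 -110.2   44.8] [-89.1   0.  -76.2] F [ 0.1 -0.2  0.6] open 22.0
[[[0.15,0.27,-0.14],[-0.9,0.2,-0],1.0],[[0,0,0],[0,0,0],1.0],[[0,0,0],[0,0,0],1.0],[[0,0,0],[0,0,0],1.0],[[0,0,0],[0,0,0],1.0]]
```

```bash
python3 - <<'E'
from seg import *
T=np.load("T.npy",allow_pickle=True).item()
hsv=cv2.cvtColor(T["img"],cv2.COLOR_RGB2HSV).astype(int)
for c in (230,300): print(c,[tuple(hsv[r,c,1:]) for r in range(240,296)])
out=[]
for c in range(232,326,4):
    s=hsv[:,c,1]; v=hsv[:,c,2]
    up=next(r for r in range(268,235,-1) if s[r]>90); 
    lo=next((r for r in range(280,300) if v[r]<140),None)
    out.append((c,up,lo))
U=np.array([ray(T,(c,u+.5),47)[:2] for c,u,l in out]);L=np.array([ray(T,(c,l-.5),47)[:2] for c,u,l in out])
for A in(U,L): 
    k=np.polyfit(A[:,1],A[:,0],1); print("slope deg",np.degrees(k[0]),"x at y=169:",np.polyval(k,169),"res",np.std(A[:,0]-np.polyval(k,A[:,1])))
E
python3 plan.py 695 -110 190 -76 1 50 / 479 290 190 -1 1 50 / 479 290 120 -1 1 25
```

```text
230 [(np.int64(136), np.int64(114)), (np.int64(131), np.int64(113)), (np.int64(129), np.int64(115)), (np.int64(134), np.int64(112)), (np.int64(133), np.int64(113)), (np.int64(130), np.int64(116)), (np.int64(134), np.int64(114)), (np.int64(125), np.int64(112)), (np.int64(125), np.int64(116)), (np.int64(121), np.int64(114)), (np.int64(125), np.int64(116)), (np.int64(116), np.int64(119)), (np.int64(63), np.int64(141)), (np.int64(35), np.int64(173)), (np.int64(26), np.int64(175)), (np.int64(37), np.int64(145)), (np.int64(59), np.int64(168)), (np.int64(58), np.int64(188)), (np.int64(53), np.int64(189)), (np.int64(54), np.int64(194)), (np.int64(54), np.int64(193)), (np.int64(51), np.int64(190)), (np.int64(48), np.int64(185)), (np.int64(52), np.int64(190)), (np.int64(49), np.int64(192)), (np.int64(54), np.int64(189)), (np.int64(52), np.int64(190)), (np.int64(50), np.int64(194)), (np.int64(53), np.int64(191)), (np.int64(50), np.int64(190)), (np.int64(48), np.int64(190)), (np.int64(53), np.int64(193)), (np.int64(49), np.int64(187)), (np.int64(47), np.int64(194)), (np.int64(52), np.int64(191))
[... 2577 characters left out ...]
at [ 694.9 -110.2   44.8] [-89.1   0.  -76.2] F [ 0.1 -0.2  0.6] open 22.0
[[[-0.01,-4.84,0.08],[-0.3,-0.1,-0],1.0],[[-0.01,-4.84,0.06],[-0.3,0,-0],1.0],[[-0.01,-4.84,0.03],[-0.3,-0.1,-0],1.0],[[-4.4,0,-1.13],[0,-7.5,-0],1.0],[[-4.52,0.01,-0.54],[0,-7.5,-0],1.0]]
[[[-4.54,0,0.05],[0,-7.5,-0],1.0],[[-4.5,0,0.65],[0,-7.5,0],1.0],[[-4.38,0,1.22],[0,-7.5,0],1.0],[[-4.18,0.01,1.79],[0,-7.5,0],1.0],[[-3.91,0,2.32],[0,-7.5,0],1.0]]
[[[-3.57,0,2.8],[-0.1,-7.5,0],1.0],[[-3.18,0,3.25],[0,-7.5,0],1.0],[[-2.73,-0.01,3.64],[0,-7.5,0],1.0],[[0,2.33,0],[0,0,0],1.0],[[0,2.34,0],[0,0,0],1.0]]
[[[0,2.33,0.01],[0,0,0],1.0],[[0,0,0],[0,0,0],1.0],[[0,0,0],[0,0,0],1.0],[[0,0,0],[0,0,0],1.0],[[0,0,0],[0,0,0],1.0]]
```

Call:
apply_moves([
  [[0,-4.8,0.1],[0,0,0],1.0],
  [[0,-4.8,0],[0,0,0],1.0],
  [[0,-4.8,0],[0,0,0],1.0],
  [[-4.4,0,-1.1],[0,-7.5,0],1.0],
  [[-4.5,0,-0.5],[0,-7.5,0],1.0],
])

```text
t: 6.08
eef_pos: [650.1, -31.0, 190.0]
tcp_rot: [-1.558, -0.0, -1.065]
ft_force: [-0.1, 0.3, -2.2]
opening: 0.229
```

Call:
apply_moves([
  [[-4.5,0,0.1],[0,-7.5,0],1.0],
  [[-4.5,0,0.7],[0,-7.5,0],1.0],
  [[-4.4,0,1.2],[0,-7.5,0],1.0],
  [[-4.2,0,1.8],[0,-7.5,0],1.0],
  [[-3.9,0,2.3],[0,-7.5,0],1.0],
])

```text
t: 6.7
eef_pos: [536.0, 174.1, 189.0]
tcp_rot: [-1.562, -0.006, -0.389]
ft_force: [1.2, 0.4, -2.0]
opening: 0.229
```

Call:
apply_moves([
  [[-3.5,0,2.8],[0,-7.5,0],1.0],
  [[-3.0,0,3.2],[0,-7.5,0],1.0],
  [[-2.0,0,2.5],[0,-3.0,0],1.0],
  [[0,0,0],[0,0,0],1.0],
  [[0,0,0],[0,0,0],1.0],
])

```text
t: 7.32
eef_pos: [471.7, 283.9, 188.3]
tcp_rot: [-1.565, -0.006, -0.06]
ft_force: [-0.2, -0.2, -2.4]
opening: 0.227
```

```bash
python3 plan.py 478.5 290 130 -0.8 1 50 / 478.5 290 95 -0.8 1 20
```

```text
t 7.33 at [471.7 283.9 188.3] [-89.7  -0.3  -3.4] F [-0.2 -0.2 -2.4] open 21.6
[[[0.31,2.92,0.31],[-0.2,-1.3,0.2],1.0],[[0.32,2.91,0.31],[-0.1,-1.3,0.2],1.0],[[0,1.75,-0],[0,0,-0],1.0],[[0,1.75,-0],[0,0,-0],1.0],[[0,0,0],[0,0,0],1.0]]
```

Call:
apply_moves([
  [[0.6,2.5,0.6],[0,-2.6,0.3],1.0],
  [[0,2.0,0],[0,0,0],1.0],
  [[0,2.0,0],[0,0,0],1.0],
  [[0,0.5,0],[0,0,0],1.0],
  [[0,0,0],[0,0,0],1.0],
])

```text
t: 7.95
eef_pos: [481.6, 286.2, 116.9]
tcp_rot: [-1.565, -0.002, -0.021]
ft_force: [0.0, 0.2, -2.9]
opening: 0.229
```

```bash
python3 - <<'E'
from h import *
p=read_camera("scene"); save(p,"s2",(240,130,440,280),4)
E
python3 plan.py 478.5 290 77 -0.8 1 10
```

```text
t 8.0 at [481.7 286.3 117.1] [-89.7  -0.1  -1.2] F [-0.3  0.5 -2.4] open 21.4
[[[-0.07,0.8,0.07],[-0.1,-0.1,0],1.0],[[-0.06,0.8,0.07],[0,-0.1,0.1],1.0],[[-0.07,0.8,0.07],[-0.1,0,-0],1.0],[[-0.06,0.81,0.07],[-0.1,-0.1,0],1.0],[[-0.07,0.8,0.07],[0,-0.1,0],1.0]]
```

View pics/s2.png

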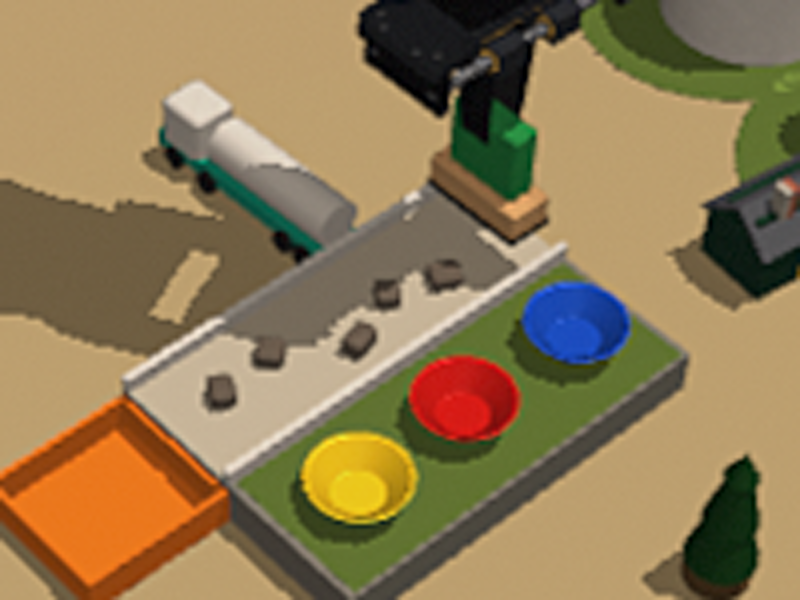

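The scraper hangs upright and square over the road's +y end at crop (490,190), and all five chips lie in front of it. Lower it.

Call:
apply_moves([
  [[-0.2,1.0,0.2],[0,0,0],1.0],
  [[0,1.0,0.1],[0,0,0],1.0],
  [[0,0.8,0],[0,0,0],1.0],
  [[0,0.4,0],[0,0,0],1.0],
  [[0,0,0],[0,0,0],1.0],
])

```text
t: 8.62
eef_pos: [480.1, 289.9, 83.9]
tcp_rot: [-1.564, -0.004, -0.021]
ft_force: [-0.0, 0.7, -1.5]
opening: 0.23
```

```bash
python3 plan.py 478.5 290 77 -0.8 1 10
```

```text
t 8.62 at [480.1 289.9  83.9] [-89.6  -0.2  -1.2] F [-0.   0.7 -1.5] open 21.9
[[[-0.17,0.69,-0],[-0.4,-0.4,0.2],1.0],[[0,0,0],[0,0,0],1.0],[[0,0,0],[0,0,0],1.0],[[0,0,0],[0,0,0],1.0],[[0,0,0],[0,0,0],1.0]]
```

Call:
apply_moves([
  [[-0.1,0.4,0],[-0.3,-0.4,0.2],1.0],
  [[0,0.1,0],[0,0,0],1.0],
  [[0,0,0],[0,0,0],1.0],
  [[0,0.1,0],[0,0,0],1.0],
  [[0,0,0],[0,0,0],1.0],
])

```text
t: 9.25
eef_pos: [479.4, 290.1, 78.1]
tcp_rot: [-1.569, -0.001, -0.013]
ft_force: [-0.6, 0.3, -2.3]
opening: 0.229
```

Call:
apply_moves([
  [[0,0.1,0],[0,0,0],1.0],
  [[0,0,0],[0,0,0],1.0],
  [[0,0.05,0],[0,0,0],1.0],
  [[0,0,0],[0,0,0],1.0],
  [[0,0,0],[0,0,0],1.0],
])

```text
t: 9.88
eef_pos: [479.7, 290.1, 77.1]
tcp_rot: [-1.569, -0.002, -0.013]
ft_force: [-0.3, -0.3, -0.4]
opening: 0.229
```

Contact is light: the load shown drops from 2.3 to 0.4 N. Scrape.

Call:
apply_moves([
  [[0,0,-0.8],[0,0,0],1.0],
  [[0,0,-1.2],[0,0,0],1.0],
  [[0,0,-1.2],[0,0,0],1.0],
  [[0,0,-1.2],[0,0,0],1.0],
  [[0,0,-1.2],[0,0,0],1.0],
])

```text
t: 10.5
eef_pos: [479.0, 230.9, 77.1]
tcp_rot: [-1.568, -0.003, -0.014]
ft_force: [-0.7, 1.3, 0.1]
opening: 0.235
```

Call:
apply_moves([
  [[0,0,-1.2],[0,0,0],1.0],
  [[0,0,-1.2],[0,0,0],1.0],
  [[0,0,-1.2],[0,0,0],1.0],
  [[0,0,-1.2],[0,0,0],1.0],
  [[0,0,-1.2],[0,0,0],1.0],
])

```text
t: 11.12
eef_pos: [478.2, 166.5, 77.1]
tcp_rot: [-1.568, -0.003, -0.014]
ft_force: [-0.3, 1.5, 0.3]
opening: 0.229
```

```bash
python3 plan.py 475.5 26 77 -0.8 1 12|head -1
```

```text
t 11.12 at [478.2 166.5  77.1] [-89.8  -0.2  -0.8] F [-0.3  1.5  0.3] open 21.7
```

Call:
apply_moves([
  [[0,0,-1.2],[0,0,0],1.0],
  [[0,0,-1.2],[0,0,0],1.0],
  [[0,0,-1.2],[0,0,0],1.0],
  [[0,0,-1.2],[0,0,0],1.0],
  [[0,0,-1.2],[0,0,0],1.0],
])

```text
t: 11.75
eef_pos: [477.3, 102.5, 77.1]
tcp_rot: [-1.567, -0.003, -0.014]
ft_force: [0.1, 3.0, 1.4]
opening: 0.229
```

Call:
apply_moves([
  [[0,0,-1.0],[0,0,0],1.0],
  [[0,0,-1.0],[0,0,0],1.0],
  [[0,0,-0.9],[0,0,0],1.0],
  [[0,0,-0.9],[0,0,0],1.0],
  [[0,0,-0.8],[0,0,0],1.0],
])

```text
t: 12.38
eef_pos: [476.5, 53.1, 77.0]
tcp_rot: [-1.567, -0.003, -0.015]
ft_force: [-0.4, 2.3, 2.5]
opening: 0.23
```

```bash
python3 plan.py 475.5 26 77 -0.8 1 12|head -1;  python3 - <<'E'
from h import *
p=read_camera("scene"); save(p,"s3",(200,150,400,300),4)
E
```

```text
t 12.38 at [476.5  53.1  77. ] [-89.8  -0.2  -0.8] F [-0.4  2.3  2.5] open 21.9
```

View pics/s3.png

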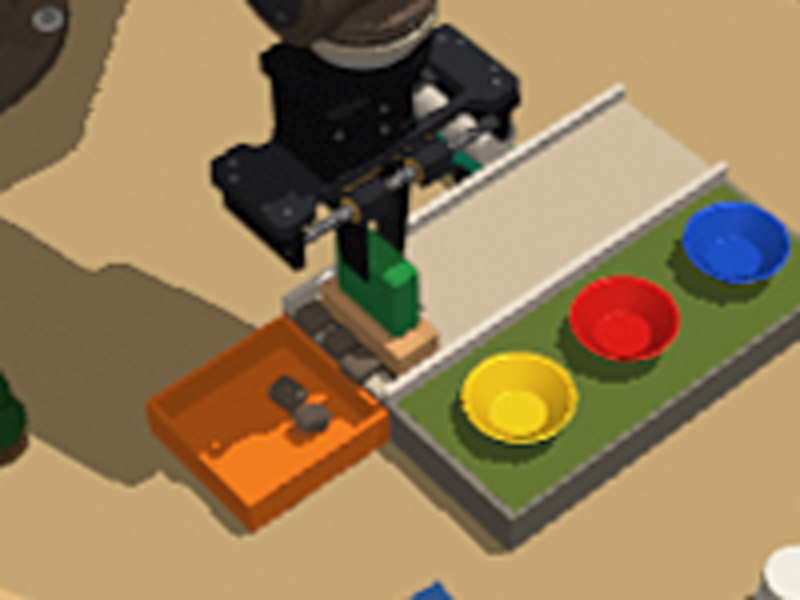

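Two chips are in the tray, three more are at the road's end ahead of the blade, and the road behind is clean. Push on past the edge.

Call:
apply_moves([
  [[0,0,-0.7],[0,0,0],1.0],
  [[0,0,-0.7],[0,0,0],1.0],
  [[0,0,-0.7],[0,0,0],1.0],
  [[0,0,-0.6],[0,0,0],1.0],
  [[0,0,-0.4],[0,0,0],1.0],
])

```text
t: 13.05
eef_pos: [476.1, 19.7, 77.1]
tcp_rot: [-1.567, -0.004, -0.015]
ft_force: [-0.9, 5.0, 11.6]
opening: 0.229
```

Call:
apply_moves([
  [[0,0,-0.2],[0,0,0],1.0],
  [[0,0,0],[0,0,0],1.0],
  [[0,0,0],[0,0,0],1.0],
  [[0,0,0],[0,0,0],1.0],
  [[0,0,0],[0,0,0],1.0],
])

```text
t: 13.68
eef_pos: [475.8, 17.4, 78.5]
tcp_rot: [-1.566, -0.004, -0.015]
ft_force: [-0.5, 4.1, 4.1]
opening: 0.231
```

```bash
python3 - <<'E'
from h import *
p=read_camera("scene"); save(p,"s4",(200,190,350,310),4)
E
python3 plan.py 475.5 26 190 -0.8 1 40 / 694 -108 190 -77 1 50
```

```text
t 13.72 at [475.8  17.4  78.4] [-89.7  -0.2  -0.9] F [-0.6  4.7  4. ] open 21.9
[[[0,-3.72,0.3],[-0.1,0,0.1],1.0],[[0,-3.71,0.3],[-0.1,0,0.1],1.0],[[-0.02,-3.72,0.29],[-0.1,-0.1,0],1.0],[[2.75,0,-1.64],[0,9.5,0],1.0],[[2.99,0,-1.16],[0,9.6,0],1.0]]
[[[3.14,0.01,-0.65],[0,9.5,0],1.0],[[3.2,0,-0.12],[0,9.5,0],1.0],[[3.18,0,0.41],[0,9.5,0],1.0],[[3.06,0,0.93],[0,9.6,0],1.0],[[2.87,0.01,1.43],[0,9.5,0.1],1.0]]
[[[2.6,-0.01,1.88],[0,9.5,-0],1.0],[[0,0,0],[0,0,0],1.0],[[0,0,0],[0,0,0],1.0],[[0,0,0],[0,0,0],1.0],[[0,0,0],[0,0,0],1.0]]
```

View pics/s4.png

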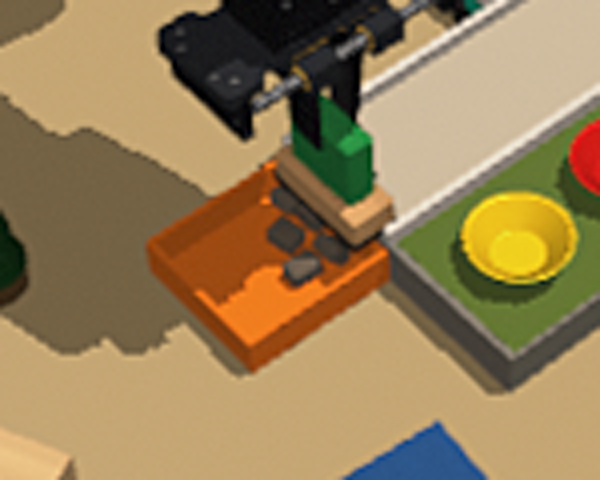

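Four chips are visible in the tray, and the blade feels something under its lip (4 N). Lift straight up and look.

Call:
apply_moves([
  [[0,-0.5,0],[0,0,0],1.0],
  [[0,-1.5,0],[0,0,0],1.0],
  [[0,-3.0,0.5],[0,0,0],1.0],
  [[0,-3.0,0.5],[0,0,0],1.0],
  [[0,-1.0,0],[0,0,0],1.0],
])

```text
t: 14.35
eef_pos: [474.7, 25.5, 169.5]
tcp_rot: [-1.569, 0.0, -0.014]
ft_force: [-0.8, 0.3, -3.1]
opening: 0.231
```

```bash
python3 - <<'E'
from h import *
p=read_camera("scene"); save(p,"s5",(200,190,350,310),4)
for d in nets.mark_of(p,"chip1"): print(d["confidence"],w(p,d["point"]).round(),((proj(p,w(p,d["point"]))[0]-[200,190])*4).round())
E
python3 plan.py 475.5 26 190 -0.8 1 40 
```

```text
0.44 [448.   6.  18.] [286. 198.]
0.43 [467.  -8.  11.] [289. 234.]
0.43 [495.  -1.  16.] [323. 249.]
0.41 [476.   6.  25.] [313. 217.]
0.4 [490. -20.  10.] [297. 266.]
t 14.45 at [474.5  25.4 168.6] [-89.9   0.1  -0.8] F [ 0.7 -0.3 -3. ] open 21.7
[[[0.1,-2.14,0.07],[-0.1,0,-0.1],1.0],[[0,0,0],[0,0,0],1.0],[[0,0,0],[0,0,0],1.0],[[0,0,0],[0,0,0],1.0],[[0,0,0],[0,0,0],1.0]]
```

View pics/s5.png

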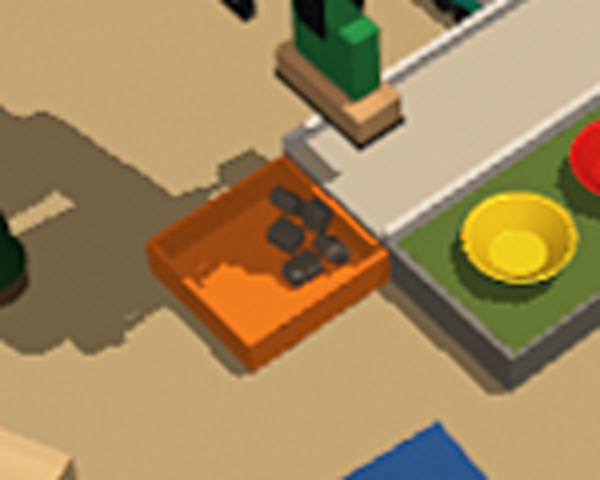

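All five chips lie in the tray and the road is clear. Take the scraper back to the mat's middle.

```bash
python3 plan.py 680 -98 165 -76 1 45 / 680 -98 60 -76 1 25
```

```text
t 14.45 at [474.5  25.4 168.6] [-89.9   0.1  -0.8] F [ 0.7 -0.3 -3. ] open 21.7
[[[2.59,0.04,-1.51],[0,9.4,-0],1.0],[[2.8,0.04,-1.06],[0,9.4,-0],1.0],[[2.94,0.04,-0.59],[0,9.4,-0.1],1.0],[[2.99,0.04,-0.1],[0,9.4,0],1.0],[[2.98,0.05,0.39],[0,9.4,0],1.0]]
[[[2.86,0.04,0.86],[0,9.4,-0],1.0],[[2.69,0.05,1.33],[-0.1,9.4,-0],1.0],[[2.44,0.04,1.74],[0,9.4,-0],1.0],[[0,2.1,0],[0,0,-0],1.0],[[0,2.1,0.01],[0,0,-0],1.0]]
[[[0,2.1,-0],[0,0,-0],1.0],[[0,2.1,0],[0,0,-0],1.0],[[0.01,2.1,0],[0,0,-0],1.0],[[0,0,0],[0,0,0],1.0],[[0,0,0],[0,0,0],1.0]]
```

Call:
apply_moves([
  [[2.6,0,-1.5],[0,9.4,0],1.0],
  [[2.8,0,-1.1],[0,9.4,0],1.0],
  [[2.9,0,-0.6],[0,9.4,0],1.0],
  [[3.0,0,-0.1],[0,9.4,0],1.0],
  [[3.0,0,0.4],[0,9.4,0],1.0],
])

```text
t: 15.08
eef_pos: [602.1, -55.9, 160.5]
tcp_rot: [-1.577, 0.009, -0.859]
ft_force: [0.7, 0.1, -2.4]
opening: 0.228
```

Call:
apply_moves([
  [[2.9,0,0.9],[0,9.4,0],1.0],
  [[2.7,0,1.3],[0,9.4,0],1.0],
  [[2.0,0,1.4],[0,7.0,0],1.0],
  [[0,0.5,0],[0,0,0],1.0],
  [[0,0,0],[0,0,0],1.0],
])

```text
t: 15.7
eef_pos: [673.0, -105.6, 143.0]
tcp_rot: [-1.593, 0.011, -1.326]
ft_force: [-0.4, 0.8, -2.7]
opening: 0.228
```

```bash
python3 plan.py 680 -98 110 -76 1 25 / 680 -98 55 -76 1 15
```

```text
t 15.7 at [ 673.  -105.6  143. ] [-91.3   0.6 -76. ] F [-0.4  0.8 -2.7] open 21.7
[[[-0.27,1.64,0.47],[0.6,0,-0.3],1.0],[[-0.27,1.65,0.45],[0.7,0,-0.3],1.0],[[0,1.37,-0],[0,0,-0],1.0],[[0,1.38,-0],[0,0,-0],1.0],[[0,1.37,-0],[0,0,-0],1.0]]
[[[0,1.38,-0],[0,0,-0],1.0],[[0,0,0],[0,0,0],1.0],[[0,0,0],[0,0,0],1.0],[[0,0,0],[0,0,0],1.0],[[0,0,0],[0,0,0],1.0]]
```

Call:
apply_moves([
  [[-0.4,1.5,0.6],[1.3,0,-0.6],1.0],
  [[0,1.5,0],[0,0,0],1.0],
  [[0,1.5,0],[0,0,0],1.0],
  [[0,1.5,0],[0,0,0],1.0],
  [[0,0.5,0],[0,0,0],1.0],
])

```text
t: 16.32
eef_pos: [675.6, -99.4, 73.8]
tcp_rot: [-1.572, 0.001, -1.321]
ft_force: [-0.6, -0.1, -1.5]
opening: 0.222
```

```bash
python3 plan.py 680 -98 46 -76 1 8
```

```text
t 16.32 at [675.6 -99.4  73.8] [-90.1   0.1 -75.7] F [-0.6 -0.1 -1.5] open 21.1
[[[0,0.7,0.12],[0,0.1,-0],1.0],[[-0.01,0.69,0.11],[0,0.1,-0],1.0],[[0,0.7,0.12],[0.1,0,-0],1.0],[[-0.01,0.69,0.12],[0,0.1,-0.1],1.0],[[0,0,0],[0,0,0],1.0]]
```

Call:
apply_moves([
  [[0,0.7,0.2],[0,0,0],1.0],
  [[0,0.7,0.1],[0,0,0],1.0],
  [[0,0.6,0],[0,0,0],1.0],
  [[0,0.3,0],[0,0,0],1.0],
  [[0,0,0],[0,0,0],1.0],
])

```text
t: 16.95
eef_pos: [679.0, -98.8, 49.6]
tcp_rot: [-1.572, 0.001, -1.321]
ft_force: [-0.0, -0.1, -2.4]
opening: 0.227
```

Call:
apply_moves([
  [[0,0.3,0],[0,0,0],1.0],
  [[0,0,0],[0,0,0],1.0],
  [[0,0.1,0],[0,0,0],1.0],
  [[0,0.05,0],[0,0,0],1.0],
  [[0,0,0],[0,0,0],1.0],
])

```text
t: 17.58
eef_pos: [679.4, -98.9, 45.5]
tcp_rot: [-1.571, 0.0, -1.321]
ft_force: [-0.1, 0.4, -1.1]
opening: 0.226
```

Call:
apply_moves([
  [[0,0.05,0],[0,0,0],1.0],
  [[0,0,0],[0,0,0],1.0],
  [[0,0,0],[0,0,0],3.0],
  [[0,0,0],[0,0,0],5.0],
  [[0,0,0],[0,0,0],7.0],
])

```text
t: 18.2
eef_pos: [679.9, -99.0, 45.9]
tcp_rot: [-1.569, -0.001, -1.321]
ft_force: [-0.5, 0.1, -0.5]
opening: 0.472
```

Call:
apply_moves([
  [[0,0,0],[0,0,0],7.0],
  [[0,-1.0,0],[0,0,0],7.0],
  [[0,-4.0,0],[0,0,0],7.0],
  [[0,-5.0,0],[0,0,0],7.0],
  [[0,-4.0,0],[0,0,0],7.0],
])

```text
t: 18.82
eef_pos: [678.6, -98.8, 188.7]
tcp_rot: [-1.574, 0.002, -1.321]
ft_force: [0.7, -0.1, -0.4]
opening: 0.737
```

```bash
python3 grip.py; python3 plan.py 543 -302 185 -26 0 45
```

```text
375 ((722.8936157226562, -92.74143981933594), (31.45170783996582, 77.62812042236328), 12.462364196777344)
64 ((745.4869384765625, -257.33740234375), (29.332782745361328, 26.53271484375), 59.32627868652344)
0.61 [594. 168.  36.]
0.58 [717. -85.   2.]
t 19.02 at [678.6 -98.7 187. ] [-90.1   0.1 -75.7] F [-1.  -1.1 -0.8] open 70.0
[[[2.72,0.04,-3.03],[0,-8.3,-0],0],[[2.26,0.03,-3.39],[0,-8.3,-0.1],0],[[1.75,0.04,-3.68],[0.1,-8.2,0],0],[[1.2,0.04,-3.89],[0,-8.3,-0],0],[[0.63,0.03,-4.02],[0,-8.3,-0],0]]
[[[0.05,0.03,-4.07],[0,-8.3,-0],0],[[0,0,0],[0,0,0],0],[[0,0,0],[0,0,0],0],[[0,0,0],[0,0,0],0],[[0,0,0],[0,0,0],0]]
```

```bash
python3 - <<'E'
import cv2,numpy as np
a=cv2.imread('pics/grip_t.png');b=cv2.imread('pics/grip_s.png')
b=cv2.resize(b,(600,450));a=cv2.resize(a,(450,450)); c=np.hstack([a,b]); cv2.imwrite('pics/g2.png',cv2.resize(c,(800,343)))
E
```

```text
(no output)
```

View pics/g2.png

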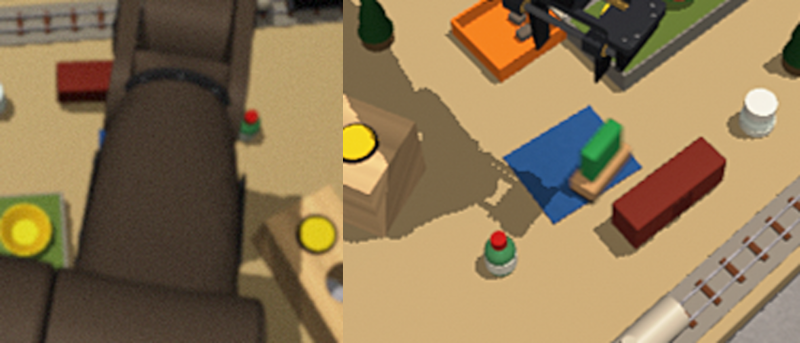

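The crop shows the scraper upright but shifted toward the +x/+y corner of the mat, so it has been knocked. I'll put it back at the end and go on to the tanks now.

```bash
python3 plan.py 543 -302 150 -75.7 0 50
```

```text
t 19.02 at [678.6 -98.7 187. ] [-90.1   0.1 -75.7] F [-1.  -1.1 -0.8] open 70.0
[[[3.27,0.74,-3.63],[0,0,-0],0],[[3.27,0.75,-3.63],[0.1,0,-0],0],[[3.27,0.74,-3.63],[0,0,-0.1],0],[[3.27,0.74,-3.63],[0,0,0],0],[[3.27,0.74,-3.64],[0,0,0],0]]
```

Call:
apply_moves([
  [[3.2,0,-3.6],[0,0,0],0],
  [[3.2,0.8,-3.6],[0,0,0],0],
  [[3.2,0.8,-3.6],[0,0,0],0],
  [[3.2,0.8,-3.6],[0,0,0],0],
  [[2.2,0.6,-2.6],[0,0,0],0],
])

```text
t: 19.65
eef_pos: [545.8, -287.9, 150.4]
tcp_rot: [-1.58, 0.008, -1.317]
ft_force: [-0.0, -0.5, -0.4]
opening: 0.27
```

Call:
apply_moves([
  [[0,0,0],[0,0,0],0],
  [[0,0,0],[0,0,0],0],
  [[0,0,0],[0,0,0],0],
  [[0,0,0],[0,0,0],0],
  [[0,0,0],[0,0,0],0],
])

```text
t: 20.27
eef_pos: [545.3, -286.5, 148.1]
tcp_rot: [-1.583, 0.011, -1.317]
ft_force: [0.4, -0.5, 0.1]
opening: 0.005
```

```bash
python3 plan.py 543 -302 112 -75.7 0 10;  python3 - <<'E'
from h import *
p=read_camera("scene"); save(p,"s6",(80,240,280,390),3)
E
```

```text
t 20.27 at [ 545.3 -286.5  148.1] [-90.7   0.6 -75.5] F [ 0.4 -0.5  0.1] open 0.5
[[[0.37,0.9,-0.14],[0.2,0.1,-0.2],0],[[0.37,0.9,-0.15],[0.1,0,-0.1],0],[[0.37,0.9,-0.15],[0.2,0.1,-0.2],0],[[0.36,0.91,-0.15],[0.2,0,-0.1],0],[[0,0,0],[0,0,0],0]]
```

View pics/s6.png

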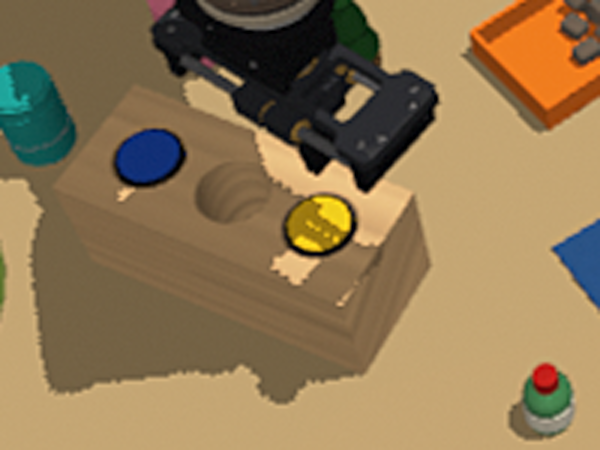

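The fingers are shut just short of the yellow disc, which is flush with the caddy's top. Move over it and down.

Call:
apply_moves([
  [[0.8,0.5,-0.3],[0.7,0,-0.6],0],
  [[0.6,1.0,-0.2],[0,0,0],0],
  [[0,1.0,0],[0,0,0],0],
  [[0,0.3,0],[0,0,0],0],
  [[0,0,0],[0,0,0],0],
])

```text
t: 20.95
eef_pos: [543.6, -302.3, 117.4]
tcp_rot: [-1.57, 0.001, -1.317]
ft_force: [0.1, 0.4, -0.5]
opening: 0.003
```

```bash
python3 plan.py 543 -302 110 -75.7 0 10
```

```text
t 20.95 at [ 543.6 -302.3  117.4] [-90.    0.  -75.5] F [ 0.1  0.4 -0.5] open 0.3
[[[-0.04,0.74,-0.05],[0,0.2,-0],0],[[0,0,0],[0,0,0],0],[[0,0,0],[0,0,0],0],[[0,0,0],[0,0,0],0],[[0,0,0],[0,0,0],0]]
```

Call:
apply_moves([
  [[0,0.5,0],[0,0,0],0],
  [[0,0.2,0],[0,0,0],0],
  [[0,0.1,0],[0,0,0],0],
  [[0,0,0],[0,0,0],0],
  [[0,0,0],[0,0,0],0],
])

```text
t: 21.58
eef_pos: [543.9, -302.2, 109.4]
tcp_rot: [-1.57, 0.0, -1.317]
ft_force: [0.0, 0.9, 0.1]
opening: 0.008
```

Call:
apply_moves([
  [[0,0.3,0],[0,0,0],0],
  [[0,0.2,0],[0,0,0],0],
  [[0,0.1,0],[0,0,0],0],
  [[0,0,0],[0,0,0],0],
  [[0,0,0],[0,0,0],0],
])

```text
t: 22.2
eef_pos: [544.0, -302.2, 103.1]
tcp_rot: [-1.57, 0.0, -1.317]
ft_force: [0.4, -1.0, -0.1]
opening: 0.008
```

Call:
apply_moves([
  [[0,0.1,0],[0,0,0],0],
  [[0,0,0],[0,0,0],0],
  [[0,0,0],[0,0,0],0],
  [[0,0,0],[0,0,0],0],
  [[0,0,0],[0,0,0],0],
])

```text
t: 22.82
eef_pos: [544.0, -302.2, 102.1]
tcp_rot: [-1.57, -0.0, -1.317]
ft_force: [0.4, -0.4, -0.9]
opening: 0.004
```

```bash
python3 - <<'E'
from h import *
for n in range(6): p=read_camera("scene"); print(readout.state()["ft_force"].round(1),readout.state()["moment"].round(2))
save(p,"s7",(120,260,240,350),6)
E
```

```text
[-0.2 -1.3  0.8] [-0.1   0.07 -0.  ]
[-0.2  0.6  0.6] [-0.08  0.03  0.  ]
[ 0.1 -0.   0.5] [-0.08  0.08  0.04]
[-0.2  0.  -0. ] [-0.1   0.01 -0.01]
[-0.5  0.5  0.7] [-0.09  0.02 -0.  ]
[-0.5 -0.2  0.2] [-0.07  0.01  0.02]
```

View pics/s7.png

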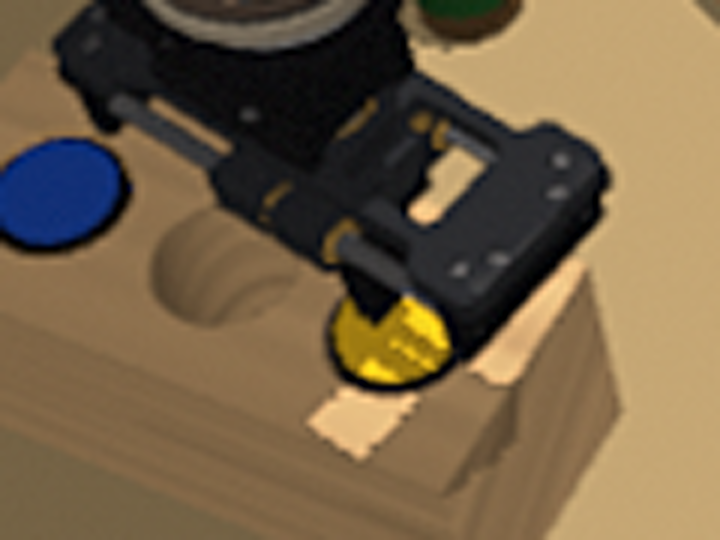

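Call:
apply_moves([
  [[0,0.1,0],[0,0,0],0],
  [[0,0,0],[0,0,0],0],
  [[0,0.1,0],[0,0,0],0],
  [[0,0,0],[0,0,0],0],
  [[0,0,0],[0,0,0],0],
])

```text
t: 23.75
eef_pos: [544.0, -302.2, 99.9]
tcp_rot: [-1.57, -0.0, -1.317]
ft_force: [-0.1, -0.7, -0.3]
opening: 0.003
```

```bash
cat > f.py <<'E'
from h import *
F=[];Z=[]
for n in range(5): p=read_camera("scene"); s=readout.state(); F.append(s["ft_force"]);Z.append(s["eef_pos"])
print(np.mean(F,0).round(2),np.mean(Z,0).round(1))
from seg import blobs
for c in("yellow","blue"):
    for a,ce,pts in blobs(p,c):
        if 100<ce[0]<230 and ce[1]>270: print(c,a,ce.round(1))
E
python3 f.py
```

```text
[-0.1  -0.08 -0.1 ] [ 544.  -302.2   99.9]
yellow 167 [185. 317.]
blue 267 [128.9 291.5]
```

```bash
python3 - <<'E'
from seg import *
S=np.load("S.npy",allow_pickle=True).item(); N=read_camera("scene")
for p in(S,N):
    for a,ce,pts in blobs(p,"yellow"):
        if ce[0]<230: print(a,pts.min(0),pts.max(0))
print(proj(N,[[544,-302,100],[544,-302,107],[544,-302,118],[543,-302,106],[543,-302,98]]).round(1))
im=np.hstack([p["img"][290:340,160:215] for p in(S,N)])[:,:,::-1]
cv2.imwrite("pics/cmp.png",cv2.resize(im,None,fx=7,fy=7,interpolation=cv2.INTER_CUBIC))
E
```

```text
301 [176. 305.] [196. 323.]
167 [176. 311.] [193. 323.]
[[186.  316.2]
 [185.4 314.5]
 [184.5 311.8]
 [185.2 314.4]
 [185.9 316.4]]
```

View pics/cmp.png

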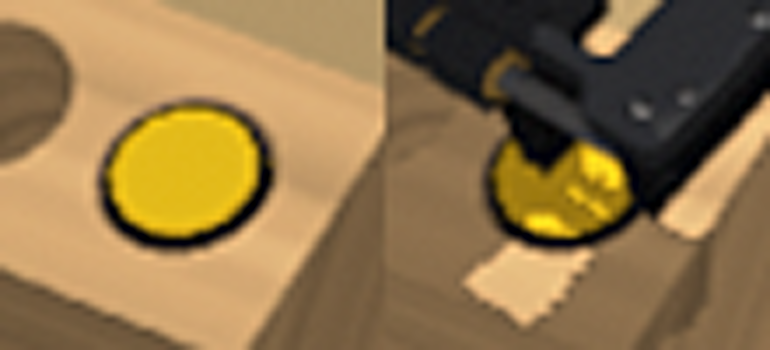

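Force and image both say there is no contact yet: the disc's lower edge is unchanged at row 323. Go down in small steps, watching the force.

Call:
apply_moves([
  [[0,0.2,0],[0,0,0],0],
  [[0,0.05,0],[0,0,0],0],
  [[0,0,0],[0,0,0],0],
  [[0,0,0],[0,0,0],0],
  [[0,0,0],[0,0,0],0],
])

```text
t: 24.68
eef_pos: [544.0, -302.2, 97.2]
tcp_rot: [-1.57, -0.0, -1.317]
ft_force: [0.8, 0.3, 0.8]
opening: 0.004
```

```bash
python3 f.py
```

```text
[-0.68  0.06  0.14] [ 544.  -302.2   97.2]
yellow 158 [185.1 317.3]
blue 266 [128.8 291.5]
```

Call:
apply_moves([
  [[0,0.2,0],[0,0,0],0],
  [[0,0.05,0],[0,0,0],0],
  [[0,0,0],[0,0,0],0],
  [[0,0,0],[0,0,0],0],
  [[0,0,0],[0,0,0],0],
])

```text
t: 25.55
eef_pos: [544.0, -302.2, 94.5]
tcp_rot: [-1.57, 0.0, -1.317]
ft_force: [-0.1, -0.2, 0.2]
opening: 0.001
```

```bash
python3 f.py; python3 - <<'E'
from h import *
N=read_camera("scene"); T=read_camera("top")
im=np.hstack([N["img"][260:350,120:240],T["img"][190:280,400:520]])[:,:,::-1]
cv2.imwrite("pics/cmp2.png",cv2.resize(im,None,fx=3.3,fy=3.3,interpolation=cv2.INTER_CUBIC))
for d in nets.mark_of(N,"tank_yellow")[:2]: print(w(N,d["point"]).round(),d["confidence"])
E
```

```text
[0.47 0.25 0.06] [ 544.  -302.2   94.5]
yellow 145 [185.  317.6]
blue 266 [128.8 291.5]
[ 542. -297.   16.] 0.75
```

View pics/cmp2.png

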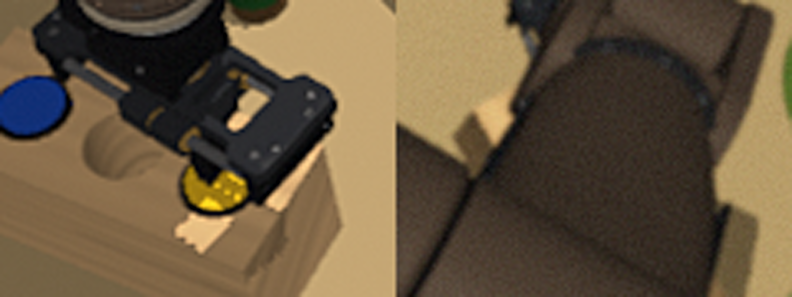

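Call:
apply_moves([
  [[0,0.25,0],[0,0,0],0],
  [[0,0,0],[0,0,0],0],
  [[0,0,0],[0,0,0],0],
  [[0,0,0],[0,0,0],0],
  [[0,0,0],[0,0,0],0],
])

```text
t: 26.58
eef_pos: [543.9, -302.2, 91.7]
tcp_rot: [-1.57, 0.0, -1.317]
ft_force: [-0.2, 0.1, -0.3]
opening: 0.006
```

```bash
python3 f.py
```

```text
[0.13 0.33 0.27] [ 543.9 -302.2   91.7]
yellow 130 [184.7 317.9]
blue 266 [128.8 291.5]
```

```bash
sed -i 's/print(c,a,ce.round(1))/print(c,a,ce.round(1),pts.min(0),pts.max(0))/' f.py; python3 f.py; python3 - <<'E'
from h import *
# dark tip pixels: list dark mask rows along columns near tip
N=read_camera("scene"); g=N["img"].max(2)
for c in range(176,198,2): print(c,[int(v) for v in g[300:328,c]])
print(proj(N,[[544,-302,92],[544+13,-302-7,92],[544+7,-302-13,92],[544+13,-302-7,112]]).round(1))
E
```

```text
[-0.02  0.18  0.19] [ 543.9 -302.2   91.7]
yellow 131 [184.7 317.9] [176. 311.] [193. 323.]
blue 266 [128.8 291.5] [119. 284.] [139. 300.]
176 [31, 76, 112, 108, 92, 106, 84, 28, 100, 134, 83, 74, 99, 133, 151, 146, 136, 136, 114, 38, 14, 30, 56, 116, 139, 134, 157, 224]
178 [104, 96, 56, 61, 61, 61, 42, 6, 5, 8, 72, 130, 149, 171, 164, 161, 158, 159, 162, 166, 160, 113, 10, 13, 122, 226, 244, 235]
180 [71, 58, 48, 57, 61, 66, 54, 28, 8, 15, 14, 12, 15, 33, 77, 135, 165, 158, 158, 154, 154, 174, 179, 9, 22, 156, 246, 234]
182 [24, 18, 13, 29, 49, 60, 63, 60, 37, 8, 10, 15, 13, 11, 13, 70, 128, 150, 158, 179, 242, 255, 248, 115, 8, 105, 221, 238]
184 [35, 22, 18, 9, 23, 51, 62, 61, 62, 44, 9, 10, 11, 7, 11, 42, 105, 143, 159, 148, 196, 255, 252, 189, 10, 84, 198, 239]
186 [48, 38, 25, 19, 9, 15, 48, 61, 61, 65, 51, 15, 9, 45, 117, 157, 161, 156, 154, 155, 148, 172, 225, 193, 11, 82, 197, 238]
188 [47, 48, 43, 29, 21, 16, 22, 37, 49, 55, 64, 57, 99, 162, 166, 156, 179, 232, 215, 152, 154, 184, 208, 46, 7, 146, 253, 239]
190 [50, 44, 48, 49, 49, 49, 49, 49, 45, 33, 24, 43, 79, 130, 152, 160, 156, 149, 177, 213, 153, 153, 100, 4, 97, 195, 210, 182]
192 [85, 43, 46, 48, 48, 47, 47, 47, 48, 48, 42, 21, 35, 57, 134, 199, 162, 157, 182, 235, 210, 95, 9, 52, 129, 150, 142, 140]
194 [44, 48, 48, 49, 47, 49, 46, 49, 47, 49, 50, 45, 31, 13, 15, 25, 81, 127, 129, 94, 26, 15, 80, 143, 158, 152, 147, 145]
196 [47, 50, 50, 48, 48, 45, 50, 80, 81, 43, 51, 50, 45, 32, 24, 18, 12, 10, 13, 10, 18, 53, 120, 159, 154, 152, 149, 147]
[[186.6 318.2]
 [187.3 324. ]
 [183.3 323.8]
 [185.7 319.2]]
```

```bash
python3 - <<'E'
from h import *
N=read_camera("scene")
# s2: jaw along y, grip 22 => fingers y 286 +-11..23, x 481.6 +-10
for z in(117,127,137,147):
  print(z,((proj(N,[[491.6,286.3-11,z],[491.6,286.3-23,z],[491.6,286.3+11,z],[491.6,286.3+23,z]])-[240,130])*4).round())
for z in (92,105,115): print(z,"s7 corners now",proj(N,[R.from_euler('z',-75.5,degrees=True).apply([a,b,0])+[544,-302,z] for a in(-10,10) for b in(-12,12)]).round(1).tolist())
print(readout.state()["joints"].round(3))
E
```

```text
117 [[481. 167.]
 [468. 175.]
 [505. 151.]
 [517. 143.]]
127 [[482. 156.]
 [469. 164.]
 [506. 140.]
 [519. 132.]]
137 [[483. 144.]
 [470. 153.]
 [507. 129.]
 [520. 120.]]
147 [[484. 133.]
 [471. 142.]
 [509. 117.]
 [522. 109.]]
92 s7 corners now [[185.5, 312.1], [194.0, 317.5], [179.2, 318.8], [187.7, 324.3]]
105 s7 corners now [[184.5, 309.0], [193.0, 314.3], [178.1, 315.7], [186.7, 321.1]]
115 s7 corners now [[183.6, 306.5], [192.2, 311.8], [177.2, 313.2], [185.9, 318.7]]
[-6.140e-01  5.940e-01  1.665e+00  1.000e-03  8.830e-01 -8.680e-01]
```

In both this image and the earlier s2 crop, the finger ends sit about 20 to 25 mm higher than the TCP reading implies. I'll let contact settle it, so keep stepping down.

Call:
apply_moves([
  [[0,0.25,0],[0,0,0],0],
  [[0,0,0],[0,0,0],0],
  [[0,0,0],[0,0,0],0],
  [[0,0.2,0],[0,0,0],0],
  [[0,0,0],[0,0,0],0],
])

```text
t: 27.8
eef_pos: [543.9, -302.1, 86.8]
tcp_rot: [-1.57, 0.0, -1.317]
ft_force: [0.5, 0.5, -1.5]
opening: 0.004
```

```bash
python3 f.py
```

```text
[0.32 0.2  0.03] [ 544.  -302.2   87. ]
yellow 114 [184.5 318.3] [176. 311.] [193. 323.]
blue 267 [128.9 291.5] [119. 284.] [139. 300.]
```

Call:
apply_moves([
  [[0,0.2,0],[0,0,0],0],
  [[0,0,0],[0,0,0],0],
  [[0,0,0],[0,0,0],0],
  [[0,0,0],[0,0,0],0],
  [[0,0,0],[0,0,0],0],
])

```text
t: 28.68
eef_pos: [544.0, -302.2, 84.9]
tcp_rot: [-1.57, -0.0, -1.317]
ft_force: [0.1, -0.3, -0.0]
opening: 0.001
```

```bash
python3 f.py
```

```text
[-0.15  0.23  0.08] [ 544.  -302.2   84.9]
yellow 105 [184.5 318.5] [176. 312.] [193. 323.]
blue 267 [128.9 291.5] [119. 284.] [139. 300.]
```

Call:
apply_moves([
  [[0,0.2,0],[0,0,0],0],
  [[0,0,0],[0,0,0],0],
  [[0,0,0],[0,0,0],0],
  [[0,0,0],[0,0,0],0],
  [[0,0,0],[0,0,0],0],
])

```text
t: 29.55
eef_pos: [544.0, -302.2, 82.8]
tcp_rot: [-1.57, 0.0, -1.317]
ft_force: [0.3, 0.5, -1.1]
opening: 0.008
```

Call:
apply_moves([
  [[0,0.1,0],[0,0,0],0],
  [[0,0,0],[0,0,0],0],
  [[0,0,0],[0,0,0],0],
  [[0,0,0],[0,0,0],0],
  [[0,0,0],[0,0,0],0],
])

```text
t: 30.18
eef_pos: [544.1, -302.3, 82.0]
tcp_rot: [-1.569, -0.0, -1.317]
ft_force: [1.0, -0.3, 1.1]
opening: 0.003
```

```bash
python3 f.py
```

```text
[ 0.21 -0.01  0.92] [ 544.1 -302.3   82. ]
yellow 98 [184.3 318.7] [176. 312.] [193. 323.]
blue 265 [128.8 291.5] [119. 284.] [139. 300.]
```

Contact begins at TCP z of about 82.5 (0.9 N), so the tips sit about 24 mm above the TCP reading. Press 7 mm from here.

Call:
apply_moves([
  [[0,0.2,0],[0,0,0],0],
  [[0,0.1,0],[0,0,0],0],
  [[0,0,0],[0,0,0],0],
  [[0,0,0],[0,0,0],0],
  [[0,0,0],[0,0,0],0],
])

```text
t: 31.05
eef_pos: [544.7, -302.6, 80.2]
tcp_rot: [-1.568, -0.002, -1.317]
ft_force: [0.1, 0.3, 3.5]
opening: 0.006
```

```bash
python3 f.py
```

```text
[-0.5   0.25  4.37] [ 544.7 -302.6   80.1]
yellow 96 [184.6 319.3] [177. 312.] [194. 323.]
blue 265 [128.8 291.5] [119. 284.] [139. 300.]
```

Call:
apply_moves([
  [[0,0.2,0],[0,0,0],0],
  [[0,0.2,0],[0,0,0],0],
  [[0,0.1,0],[0,0,0],0],
  [[0,0,0],[0,0,0],0],
  [[0,0,0],[0,0,0],0],
])

```text
t: 31.92
eef_pos: [545.0, -302.8, 75.5]
tcp_rot: [-1.567, -0.003, -1.317]
ft_force: [-1.0, 0.1, 6.0]
opening: 0.008
```

```bash
python3 f.py
```

```text
[-0.51  0.39  4.55] [ 545.  -302.8   75.5]
yellow 94 [184.7 320.4] [177. 314.] [194. 324.]
blue 264 [128.7 291.6] [119. 284.] [139. 300.]
```

Call:
apply_moves([
  [[0,-1.5,0],[0,0,0],0],
  [[0,-2.5,0],[0,0,0],4],
  [[0,-3.0,0],[0,0,0],9.5],
  [[0,-2.5,0],[0,0,0],9.5],
  [[0,-1.0,0],[0,0,0],9.5],
])

```text
t: 32.8
eef_pos: [544.0, -302.3, 184.7]
tcp_rot: [-1.569, -0.001, -1.317]
ft_force: [-1.2, 0.0, -0.8]
opening: 0.371
```

Call:
apply_moves([
  [[0,0,0],[0,0,0],9.5],
  [[0,0,0],[0,0,0],9.5],
  [[0,0,0],[0,0,0],9.5],
  [[0,0,0],[0,0,0],9.5],
  [[0,0,0],[0,0,0],9.5],
])

```text
t: 33.42
eef_pos: [543.3, -301.8, 182.4]
tcp_rot: [-1.571, 0.002, -1.317]
ft_force: [0.5, 0.3, -0.3]
opening: 0.89
```

```bash
python3 f.py;python3 - <<'E'
from h import *
N=read_camera("scene");save(N,"s8",(120,220,280,340),4)
E
python3 plan.py 543 -302 105 -75.7 9.5 20
```

```text
[ 0.03 -0.03 -0.26] [ 543.3 -301.8  182.6]
yellow 291 [181.9 302.6] [171. 294.] [192. 311.]
yellow 33 [182.8 317.4] [174. 315.] [190. 319.]
blue 265 [128.8 291.5] [119. 284.] [139. 300.]
t 33.73 at [ 543.4 -301.9  182.8] [-90.    0.1 -75.4] F [ 0.2  0.2 -0.1] open 94.7
[[[0,1.95,-0.01],[0,0.1,-0],9.5],[[0,1.94,-0.01],[0,0,-0],9.5],[[0.01,1.95,-0.01],[0,0.1,-0],9.5],[[0,1.94,-0.01],[0,0.1,-0.1],9.5],[[0,0,0],[0,0,0],9.5]]
```

View pics/s8.png

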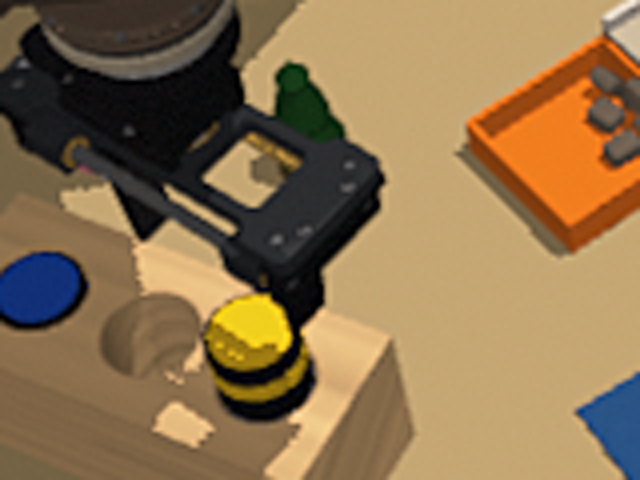

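```bash
python3 - <<'E'
from h import *
N=read_camera("scene")
r=R.from_euler('z',-75.5,degrees=True)
for z in (182,194,206,218): print(z,((proj(N,[r.apply([a,b,0])+[543.4,-302,z] for b in(-59.5,-47.5,47.5,59.5) for a in(10,)])-[120,220])*4).round().tolist())
E
```

```text
182 [[134.0, 259.0], [151.0, 270.0], [294.0, 359.0], [312.0, 370.0]]
194 [[129.0, 246.0], [146.0, 256.0], [290.0, 346.0], [308.0, 357.0]]
206 [[123.0, 232.0], [141.0, 243.0], [286.0, 332.0], [305.0, 344.0]]
218 [[118.0, 218.0], [136.0, 229.0], [282.0, 319.0], [301.0, 331.0]]
```

The yellow tank has popped up. The same projection check gives finger tips about 24 mm above the reading with the gripper open too. So grasp with the TCP reading at about 91, which puts the real tips at about 115, above the caddy top at 105.

Call:
apply_moves([
  [[0,2.0,0],[0,0,0],9.5],
  [[0,2.0,0],[0,0,0],9.5],
  [[0,2.0,0],[0,0,0],9.5],
  [[0,1.5,0],[0,0,0],9.5],
  [[0,0.2,0],[0,0,0],9.5],
])

```text
t: 34.4
eef_pos: [544.0, -302.2, 104.5]
tcp_rot: [-1.569, -0.001, -1.317]
ft_force: [0.6, 0.4, -0.5]
opening: 0.996
```

```bash
python3 f.py;python3 plan.py 543 -302 91 -75.7 9.5 20
```

```text
[0.11 0.35 0.17] [ 544.4 -302.5  105.7]
yellow 85 [177.5 306.6] [172. 301.] [184. 311.]
yellow 36 [182.9 317.4] [174. 315.] [190. 319.]
blue 265 [128.8 291.6] [119. 284.] [139. 300.]
t 34.65 at [ 544.6 -302.6  106.1] [-89.8  -0.2 -75.4] F [0.4 1.  0.7] open 95.1
[[[-0.1,1.51,-0.14],[-0.2,0.3,0.2],9.5],[[0,0,0],[0,0,0],9.5],[[0,0,0],[0,0,0],9.5],[[0,0,0],[0,0,0],9.5],[[0,0,0],[0,0,0],9.5]]
```

Call:
apply_moves([
  [[-0.1,0.8,-0.1],[-0.2,0,0.2],9.5],
  [[0,0.5,0],[0,0,0],9.5],
  [[0,0.1,0],[0,0,0],9.5],
  [[0,0,0],[0,0,0],6.5],
  [[0,0,0],[0,0,0],4.0],
])

```text
t: 35.28
eef_pos: [543.5, -302.0, 91.9]
tcp_rot: [-1.57, 0.0, -1.317]
ft_force: [0.4, -0.4, 0.2]
opening: 0.843
```

Call:
apply_moves([
  [[0,0,0],[0,0,0],4.0],
  [[0,0,0],[0,0,0],4.0],
  [[0,0,0],[0,0,0],4.0],
  [[0,0,0],[0,0,0],4.0],
  [[0,0,0],[0,0,0],4.0],
])

```text
t: 35.9
eef_pos: [543.6, -302.0, 92.1]
tcp_rot: [-1.57, -0.0, -1.317]
ft_force: [0.0, -0.1, -0.7]
opening: 0.521
```

```bash
python3 f.py;python3 plan.py 543 -302 185 -75.7 4 40 / 590 75 185 -75.7 4 50
```

```text
[-0.    0.22 -0.83] [ 543.6 -302.    92.1]
yellow 27 [182.1 317.7] [175. 316.] [188. 319.]
blue 265 [128.8 291.5] [119. 284.] [139. 300.]
t 36.15 at [ 543.6 -302.    92.2] [-90.   -0.  -75.4] F [-0.5 -0.4 -0.5] open 49.7
[[[-0.01,-3.09,-0.02],[0,0.1,0],4.0],[[0,-3.1,-0.01],[0,0.1,0],4.0],[[-0.01,-3.09,-0.02],[0,0.1,0],4.0],[[-4.42,0,1.73],[0,0,0],4.0],[[-4.42,0,1.73],[0,0,0],4.0]]
[[[-4.43,0,1.73],[0,0,0],4.0],[[-4.42,0,1.73],[0,0,0],4.0],[[-4.42,0,1.73],[0,0,0],4.0],[[-4.42,0,1.73],[0,0,0],4.0],[[-4.42,0,1.73],[0,0,0],4.0]]
[[[-4.43,0,1.73],[0,0,0],4.0],[[0,0,0],[0,0,0],4.0],[[0,0,0],[0,0,0],4.0],[[0,0,0],[0,0,0],4.0],[[0,0,0],[0,0,0],4.0]]
```

Call:
apply_moves([
  [[0,-1.5,0],[0,0,0],4],
  [[0,-2.5,0],[0,0,0],4],
  [[0,-3.0,0],[0,0,0],4],
  [[0,-2.0,0],[0,0,0],4],
  [[-2.0,0,0.8],[0,0,0],4],
])

```text
t: 36.78
eef_pos: [546.2, -280.9, 188.4]
tcp_rot: [-1.569, -0.001, -1.318]
ft_force: [0.2, 0.5, -1.7]
opening: 0.52
```

Call:
apply_moves([
  [[-4.0,0,1.6],[0,0,0],4],
  [[-4.4,0,1.7],[0,0,0],4],
  [[-4.4,0,1.7],[0,0,0],4],
  [[-4.4,0,1.7],[0,0,0],4],
  [[-4.4,0,1.7],[0,0,0],4],
])

```text
t: 37.4
eef_pos: [571.7, -40.0, 187.2]
tcp_rot: [-1.571, 0.001, -1.321]
ft_force: [0.7, -0.0, -0.9]
opening: 0.52
```

```bash
python3 plan.py 590 75 170 -75.7 4 40
```

```text
t 37.4 at [571.7 -40.  187.2] [-90.    0.1 -75.7] F [ 0.7 -0.  -0.9] open 49.4
[[[-3.56,0.58,1.54],[0,0,-0],4.0],[[-3.57,0.57,1.54],[0,0,-0],4.0],[[-3.56,0.58,1.54],[0,0,-0.1],4.0],[[0,0,0],[0,0,0],4.0],[[0,0,0],[0,0,0],4.0]]
```

Call:
apply_moves([
  [[-3.6,0,1.5],[0,0,0],4],
  [[-3.0,0,1.3],[0,0,0],4],
  [[-2.0,0.5,0.8],[0,0,0],4],
  [[-0.5,0.5,0.2],[0,0,0],4],
  [[0,0,0],[0,0,0],4],
])

```text
t: 38.02
eef_pos: [582.1, 68.3, 175.5]
tcp_rot: [-1.575, 0.003, -1.314]
ft_force: [-0.1, 0.1, -0.9]
opening: 0.521
```

```bash
python3 plan.py 590 75 100 -75.7 4 20
```

```text
t 38.02 at [582.1  68.3 175.5] [-90.3   0.2 -75.3] F [-0.1  0.1 -0.9] open 49.6
[[[-0.11,1.89,0.24],[0.1,0.1,-0],4.0],[[-0.1,1.88,0.24],[0,0.1,-0.1],4.0],[[-0.11,1.89,0.24],[0.1,0.1,-0],4.0],[[-0.11,1.88,0.23],[0.1,0.1,-0.1],4.0],[[0,0,0],[0,0,0],4.0]]
```

Call:
apply_moves([
  [[-0.4,1.5,0.9],[0.2,0,0],4],
  [[0,2.0,0],[0,0,0],4],
  [[0,2.0,0],[0,0,0],4],
  [[0,1.0,0],[0,0,0],4],
  [[0,0.2,0],[0,0,0],4],
])

```text
t: 38.65
eef_pos: [590.8, 72.6, 103.9]
tcp_rot: [-1.572, 0.003, -1.318]
ft_force: [-0.1, 0.3, -1.5]
opening: 0.522
```

```bash
python3 plan.py 590 75 90 -75.7 4 20;python3 - <<'E'
from h import *
N=read_camera("scene");save(N,"s9",(270,170,410,275),5)
E
```

```text
t 38.65 at [590.8  72.6 103.9] [-90.    0.2 -75.5] F [-0.1  0.3 -1.5] open 49.7
[[[-0.25,1.39,-0.02],[0,0.2,-0.2],4.0],[[0,0,0],[0,0,0],4.0],[[0,0,0],[0,0,0],4.0],[[0,0,0],[0,0,0],4.0],[[0,0,0],[0,0,0],4.0]]
```

View pics/s9.png

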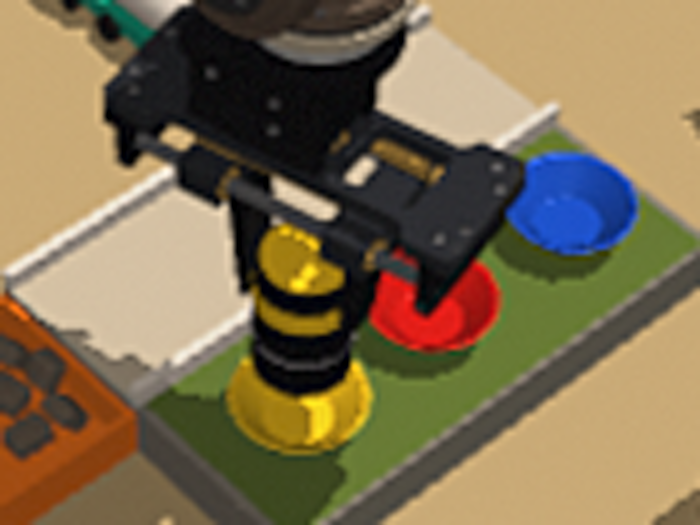

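The yellow tank hangs upright over the yellow cup at crop (300,400), and the fingers stay clear of the red cup. Go down.

Call:
apply_moves([
  [[-0.2,0.8,0],[0,0,-0.2],4],
  [[0,0.6,0],[0,0,0],4],
  [[0,0.5,0],[0,0,0],4],
  [[0,0.4,0],[0,0,0],4],
  [[0,0,0],[0,0,0],4],
])

```text
t: 39.33
eef_pos: [591.0, 74.6, 80.7]
tcp_rot: [-1.569, -0.001, -1.318]
ft_force: [-0.1, -0.2, -1.5]
opening: 0.521
```

Call:
apply_moves([
  [[0,0.3,0],[0,0,0],4],
  [[0,0.3,0],[0,0,0],4],
  [[0,0.2,0],[0,0,0],4],
  [[0,0,0],[0,0,0],4],
  [[0,0,0],[0,0,0],4],
])

```text
t: 39.95
eef_pos: [591.3, 74.6, 72.5]
tcp_rot: [-1.569, -0.002, -1.318]
ft_force: [-0.3, 0.4, -1.3]
opening: 0.522
```

```bash
python3 f.py|head -1
```

```text
[-0.3   0.24 -0.74] [591.3  74.6  72.5]
```

Call:
apply_moves([
  [[0,0.2,0],[0,0,0],4],
  [[0,0.1,0],[0,0,0],4],
  [[0,0,0],[0,0,0],4],
  [[0,0,0],[0,0,0],4],
  [[0,0,0],[0,0,0],4],
])

```text
t: 40.83
eef_pos: [591.3, 74.6, 69.3]
tcp_rot: [-1.569, -0.002, -1.318]
ft_force: [-0.1, 0.3, -0.5]
opening: 0.523
```

```bash
python3 f.py|head -1
```

```text
[-0.42 -0.05 -0.87] [591.3  74.6  69.3]
```

Call:
apply_moves([
  [[0,0.1,0],[0,0,0],4],
  [[0,0.1,0],[0,0,0],4],
  [[0,0,0],[0,0,0],4],
  [[0,0,0],[0,0,0],4],
  [[0,0,0],[0,0,0],4],
])

```text
t: 41.7
eef_pos: [591.2, 74.5, 67.4]
tcp_rot: [-1.569, -0.002, -1.318]
ft_force: [0.3, -0.9, -0.0]
opening: 0.522
```

```bash
python3 f.py|head -1
```

```text
[-0.48 -0.47  0.28] [591.2  74.5  67.4]
```

The floor has been touched at 67.4, where 67 was expected. Release gently and rise, then go back to the blue tank.

Call:
apply_moves([
  [[0,0,0],[0,0,0],5.2],
  [[0,0,0],[0,0,0],6],
  [[0,0,0],[0,0,0],8],
  [[0,0,0],[0,0,0],9.5],
  [[0,0,0],[0,0,0],9.5],
])

```text
t: 42.58
eef_pos: [591.5, 74.6, 67.4]
tcp_rot: [-1.568, -0.002, -1.318]
ft_force: [-0.8, -0.3, -0.3]
opening: 0.888
```

Call:
apply_moves([
  [[0,0,0],[0,0,0],9.5],
  [[0,-1.5,0],[0,0,0],9.5],
  [[0,-3,0],[0,0,0],9.5],
  [[0,-4,0],[0,0,0],9.5],
  [[0,-3,0],[0,0,0],9.5],
])

```text
t: 43.2
eef_pos: [590.4, 74.7, 186.8]
tcp_rot: [-1.571, -0.001, -1.318]
ft_force: [0.4, 0.3, -0.3]
opening: 0.999
```

```bash
python3 plan.py 413 -361 150 -75.7 0 50; python3 - <<'E'
from seg import *
N=read_camera("scene");
for a,ce,pts in blobs(N,"yellow"): print(a,ce.round(1),ray(N,ce,126).round())
for d in nets.mark_of(N,"tank_yellow")[:3]: print(w(N,d["point"]).round(),d["confidence"])
E
```

```text
t 43.2 at [590.4  74.7 186.8] [-90.   -0.1 -75.5] F [ 0.4  0.3 -0.3] open 95.0
[[[3.77,0.37,-2.81],[0,0,0],0],[[3.78,0.37,-2.8],[0,0,0],0],[[3.77,0.37,-2.81],[0,0.1,0],0],[[3.78,0.38,-2.8],[0,0,0],0],[[3.78,0.37,-2.8],[0,0,0],0]]
[[[3.78,0.37,-2.8],[0,0,0],0],[[3.78,0.37,-2.8],[0,0,0],0],[[3.78,0.37,-2.8],[0,0,0],0],[[3.78,0.37,-2.8],[0,0.1,0.1],0],[[3.78,0.37,-2.8],[0,0,-0],0]]
215 [331.  230.5] [591.  77. 126.]
41 [331.9 243.1] [620.  52. 126.]
34 [317.6 246.3] [605.  21. 126.]
68 [339.6 252.3] [652.  47. 126.]
[593.  77.  40.] 0.71
[ 409. -361.   20.] 0.19
```

Yellow is home: its top centre is at (591,77) for z 126, and the net puts its origin at z = 40. Now the blue tank.

Call:
apply_moves([
  [[3.0,0,-2.2],[0,0,0],0],
  [[3.8,0,-2.8],[0,0,0],0],
  [[3.8,0,-2.8],[0,0,0],0],
  [[3.8,0,-2.8],[0,0,0],0],
  [[3.8,0,-2.8],[0,0,0],0],
])

```text
t: 43.92
eef_pos: [505.2, -138.1, 189.3]
tcp_rot: [-1.565, -0.003, -1.313]
ft_force: [0.8, -0.6, 0.2]
opening: 0.527
```

Call:
apply_moves([
  [[3.8,0,-2.8],[0,0,0],0],
  [[3.8,0,-2.8],[0,0,0],0],
  [[3.8,0,-2.8],[0,0,0],0],
  [[2.8,0,-2.1],[0,0,0],0],
  [[1.0,0,-0.8],[0,0,0],0],
])

```text
t: 44.55
eef_pos: [430.1, -320.6, 189.3]
tcp_rot: [-1.565, -0.002, -1.315]
ft_force: [0.1, 0.2, 0.2]
opening: 0.024
```

```bash
python3 plan.py 413 -361 150 -75.7 0 40
```

```text
t 44.55 at [ 430.1 -320.6  189.3] [-89.7  -0.1 -75.4] F [0.1 0.2 0.2] open 2.3
[[[1.73,1.96,-1.35],[-0.2,0.2,0.1],0],[[1.74,1.96,-1.34],[-0.1,0.1,0],0],[[0,0,0],[0,0,0],0],[[0,0,0],[0,0,0],0],[[0,0,0],[0,0,0],0]]
```

Call:
apply_moves([
  [[1.7,1.0,-1.3],[-0.3,0,0],0],
  [[1.3,2.0,-1.0],[0,0,0],0],
  [[0,2.5,0],[0,0,0],0],
  [[0,1.5,0],[0,0,0],0],
  [[0,0,0],[0,0,0],0],
])

```text
t: 45.18
eef_pos: [415.7, -354.9, 117.9]
tcp_rot: [-1.57, -0.002, -1.315]
ft_force: [0.1, -0.5, 1.4]
opening: 0.003
```

```bash
python3 plan.py 412 -361 90 -75.7 0 40
```

```text
t 45.17 at [ 415.7 -354.9  117.9] [-89.9  -0.1 -75.3] F [ 0.1 -0.5  1.4] open 0.3
[[[0.49,2.79,-0.52],[-0.1,0.4,0.1],0],[[0,0,0],[0,0,0],0],[[0,0,0],[0,0,0],0],[[0,0,0],[0,0,0],0],[[0,0,0],[0,0,0],0]]
```

Call:
apply_moves([
  [[0.5,0.5,-0.5],[0,0,0],0],
  [[0,1.0,0],[0,0,0],0],
  [[0,0.7,0],[0,0,0],0],
  [[0,0.2,0],[0,0,0],0],
  [[0,0,0],[0,0,0],0],
])

```text
t: 45.8
eef_pos: [412.9, -361.5, 94.0]
tcp_rot: [-1.568, -0.004, -1.314]
ft_force: [0.2, 0.3, 0.4]
opening: 0.009
```

```bash
python3 f.py;python3 plan.py 412 -361 84 -75.7 0 40
```

```text
[ 0.19 -0.33 -0.24] [ 412.9 -361.6   94.2]
blue 119 [126.1 294.9] [119. 289.] [135. 300.]
t 46.05 at [ 412.9 -361.6   94.3] [-89.9  -0.3 -75.3] F [ 0.3 -0.6  0.4] open 0.4
[[[-0.09,1.03,-0.08],[-0.1,0.4,0.3],0],[[0,0,0],[0,0,0],0],[[0,0,0],[0,0,0],0],[[0,0,0],[0,0,0],0],[[0,0,0],[0,0,0],0]]
```

Call:
apply_moves([
  [[-0.1,0.5,-0.1],[0,0,0.2],0],
  [[0,0.3,0],[0,0,0],0],
  [[0,0,0],[0,0,0],0],
  [[0,0,0],[0,0,0],0],
  [[0,0,0],[0,0,0],0],
])

```text
t: 46.68
eef_pos: [411.7, -360.9, 85.8]
tcp_rot: [-1.568, -0.001, -1.314]
ft_force: [0.3, -0.1, 0.6]
opening: 0.007
```

Call:
apply_moves([
  [[0,0.15,0],[0,0,0],0],
  [[0,0.05,0],[0,0,0],0],
  [[0,0,0],[0,0,0],0],
  [[0,0,0],[0,0,0],0],
  [[0,0,0],[0,0,0],0],
])

```text
t: 47.3
eef_pos: [411.8, -361.0, 83.8]
tcp_rot: [-1.568, -0.001, -1.314]
ft_force: [0.1, 0.9, -0.1]
opening: 0.002
```

```bash
python3 f.py
```

```text
[-0.05  0.09 -0.2 ] [ 411.8 -361.    83.8]
blue 97 [125.7 295.4] [119. 289.] [133. 300.]
```

Call:
apply_moves([
  [[0,0.2,0],[0,0,0],0],
  [[0,0.1,0],[0,0,0],0],
  [[0,0,0],[0,0,0],0],
  [[0,0,0],[0,0,0],0],
  [[0,0,0],[0,0,0],0],
])

```text
t: 48.18
eef_pos: [412.1, -361.3, 81.4]
tcp_rot: [-1.567, -0.003, -1.314]
ft_force: [0.5, 0.6, 5.4]
opening: 0.004
```

```bash
python3 f.py
```

```text
[-0.38  0.34  4.49] [ 412.1 -361.3   81.4]
blue 96 [125.5 295.8] [119. 289.] [133. 300.]
```

Call:
apply_moves([
  [[0,0.3,0],[0,0,0],0],
  [[0,0.2,0],[0,0,0],0],
  [[0,0.1,0],[0,0,0],0],
  [[0,0.05,0],[0,0,0],0],
  [[0,0,0],[0,0,0],0],
])

```text
t: 49.05
eef_pos: [412.3, -361.5, 75.1]
tcp_rot: [-1.567, -0.003, -1.314]
ft_force: [-0.9, 0.4, 5.4]
opening: 0.006
```

```bash
python3 f.py
```

```text
[-0.53  0.7   4.94] [ 412.3 -361.5   75.2]
blue 88 [126.2 297.2] [120. 291.] [134. 301.]
```

Call:
apply_moves([
  [[0,-1.5,0],[0,0,0],0],
  [[0,-2.5,0],[0,0,0],4],
  [[0,-3.0,0],[0,0,0],9.5],
  [[0,-2.5,0],[0,0,0],9.5],
  [[0,-1.0,0],[0,0,0],9.5],
])

```text
t: 49.92
eef_pos: [411.4, -360.8, 184.7]
tcp_rot: [-1.568, -0.002, -1.314]
ft_force: [0.2, 0.1, -1.0]
opening: 0.368
```

Call:
apply_moves([
  [[0,0,0],[0,0,0],9.5],
  [[0,0,0],[0,0,0],9.5],
  [[0,0,0],[0,0,0],9.5],
  [[0,0,0],[0,0,0],9.5],
  [[0,0,0],[0,0,0],9.5],
])

```text
t: 50.55
eef_pos: [410.8, -360.2, 182.7]
tcp_rot: [-1.569, 0.001, -1.314]
ft_force: [-0.7, -1.5, -0.7]
opening: 0.896
```

```bash
python3 f.py;python3 -c "
from seg import *
N=read_camera('scene')
for a,ce,p in blobs(N,'blue'): print(a,ray(N,ce,151).round())
";python3 plan.py 412 -361 105 -75.7 9.5 20
```

```text
[0.03 0.25 0.05] [ 410.8 -360.2  182.9]
blue 267 [123.4 280. ] [114. 271.] [134. 288.]
blue 71 [129.2 291.9] [117. 284.] [138. 296.]
534 [-490.  260.  151.]
52 [-220.  176.  151.]
417 [644. 197. 151.]
266 [ 413. -361.  151.]
71 [ 448. -368.  151.]
t 50.85 at [ 410.8 -360.3  183.1] [-89.9   0.  -75.3] F [-0.3  0.9  0.5] open 95.0
[[[0.03,1.95,0.02],[0,0.1,-0],9.5],[[0.02,1.95,0.02],[-0.1,0.1,-0],9.5],[[0.03,1.96,0.02],[0,0.1,-0],9.5],[[0.02,1.95,0.03],[0,0.1,-0],9.5],[[0,0,0],[0,0,0],9.5]]
```

The blue tank is up, with its disc at (413,-361) for z 151. Grasp it.

Call:
apply_moves([
  [[0.1,2.0,0.1],[0,0,0],9.5],
  [[0,2.0,0],[0,0,0],9.5],
  [[0,2.0,0],[0,0,0],9.5],
  [[0,1.5,0],[0,0,0],9.5],
  [[0,0.2,0],[0,0,0],9.5],
])

```text
t: 51.48
eef_pos: [412.8, -361.5, 104.7]
tcp_rot: [-1.568, -0.002, -1.314]
ft_force: [0.1, -0.1, 0.1]
opening: 0.998
```

Call:
apply_moves([
  [[0,0.8,0],[-0.2,0,0.2],9.5],
  [[0,0.4,0],[0,0,0],9.5],
  [[0,0,0],[0,0,0],9.5],
  [[0,0,0],[0,0,0],6.5],
  [[0,0,0],[0,0,0],4.0],
])

```text
t: 52.1
eef_pos: [413.4, -362.1, 93.4]
tcp_rot: [-1.571, -0.0, -1.314]
ft_force: [-0.3, -0.7, 1.3]
opening: 0.846
```

Call:
apply_moves([
  [[0,0,0],[0,0,0],4.0],
  [[0,0,0],[0,0,0],4.0],
  [[0,0,0],[0,0,0],4.0],
  [[0,0,0],[0,0,0],4.0],
  [[0,0,0],[0,0,0],4.0],
])

```text
t: 52.72
eef_pos: [413.5, -362.2, 93.7]
tcp_rot: [-1.57, -0.001, -1.314]
ft_force: [-0.3, -0.6, -0.1]
opening: 0.519
```

```bash
python3 f.py;python3 plan.py 412 -361 190 -75.7 4 30 / 400 0 190 -75.7 4 50 / 590 267 190 -75.7 4 50
```

```text
[ 0.29  0.05 -0.13] [ 413.5 -362.2   93.7]
blue 36 [124.6 294.6] [117. 292.] [130. 296.]
t 52.98 at [ 413.5 -362.2   93.7] [-90.   -0.  -75.3] F [-0.  -0.3 -0.5] open 49.3
[[[-0.04,-2.41,-0.03],[0,0.1,0],4.0],[[-0.04,-2.4,-0.02],[0,0.1,0],4.0],[[-0.03,-2.41,-0.03],[0,0.1,0],4.0],[[-0.04,-2.41,-0.03],[0,0.1,0],4.0],[[-4.41,0,0.97],[0,0,0],4.0]]
[[[-4.41,0,0.97],[0,0,0],4.0],[[-4.41,0,0.97],[0,0,0],4.0],[[-4.41,-0.01,0.97],[0,0,0],4.0],[[-4.41,0,0.97],[0,0,0],4.0],[[-4.41,0,0.97],[0,0,0],4.0]]
[[[-4.41,0,0.97],[0,0,0],4.0],[[-4.41,0,0.97],[0,0,0],4.0],[[-3.02,0,3.57],[0,0,0],4.0],[[-3.03,0,3.58],[0,0,0],4.0],[[-3.02,0,3.57],[0,0,0],4.0]]
[[[-3.03,0,3.57],[0,0,0],4.0],[[-3.02,0,3.57],[0,0,0],4.0],[[-3.03,0,3.58],[0,0,0],4.0],[[-3.02,0,3.57],[0,0,0],4.0],[[0,0,0],[0,0,0],4.0]]
```

Call:
apply_moves([
  [[0,-1.5,0],[0,0,0],4],
  [[0,-2.5,0],[0,0,0],4],
  [[0,-3.0,0],[0,0,0],4],
  [[0,-2.0,0],[0,0,0],4],
  [[-2.0,0,1.2],[0,0,0],4],
])

```text
t: 53.6
eef_pos: [419.8, -339.8, 189.8]
tcp_rot: [-1.57, -0.001, -1.316]
ft_force: [0.4, 0.3, -2.1]
opening: 0.518
```

Call:
apply_moves([
  [[-3.9,0,2.3],[0,0,0],4],
  [[-3.9,0,2.3],[0,0,0],4],
  [[-3.9,0,2.3],[0,0,0],4],
  [[-3.9,0,2.3],[0,0,0],4],
  [[-3.9,0,2.3],[0,0,0],4],
])

```text
t: 54.22
eef_pos: [481.2, -110.7, 188.8]
tcp_rot: [-1.572, 0.001, -1.318]
ft_force: [0.1, 0.3, -1.0]
opening: 0.518
```

Call:
apply_moves([
  [[-3.9,0,2.3],[0,0,0],4],
  [[-3.9,0,2.3],[0,0,0],4],
  [[-3.9,0,2.3],[0,0,0],4],
  [[-3.0,0,1.8],[0,0,0],4],
  [[-2.0,0,1.2],[0,0,0],4],
])

```text
t: 54.85
eef_pos: [531.6, 89.4, 187.4]
tcp_rot: [-1.576, 0.004, -1.314]
ft_force: [-0.5, 0.6, -1.6]
opening: 0.518
```

```bash
python3 plan.py 590 267 180 -75.7 4 40
```

```text
t 54.85 at [531.6  89.4 187.4] [-90.3   0.2 -75.3] F [-0.5  0.6 -1.6] open 49.3
[[[-3.14,0.15,2.03],[0.1,0.1,-0],4.0],[[-3.14,0.15,2.03],[0,0.1,-0.1],4.0],[[-3.14,0.15,2.02],[0.1,0.1,-0],4.0],[[-3.15,0.15,2.02],[0,0,-0.1],4.0],[[-3.15,0.15,2.01],[0.1,0.1,-0],4.0]]
```

Call:
apply_moves([
  [[-3.4,0,2.1],[0,0,0],4],
  [[-3.4,0,2.1],[0,0,0],4],
  [[-3.4,0,2.1],[0,0,0],4],
  [[-2.8,0,1.8],[0,0,0],4],
  [[-1.3,0.2,1.0],[0,0,0],4],
])

```text
t: 55.48
eef_pos: [578.1, 261.5, 183.2]
tcp_rot: [-1.581, 0.004, -1.31]
ft_force: [0.2, -0.5, -0.8]
opening: 0.52
```

Call:
apply_moves([
  [[0,0.2,0],[0,0,0],4],
  [[0,0,0],[0,0,0],4],
  [[0,0,0],[0,0,0],4],
  [[0,0,0],[0,0,0],4],
  [[0,0,0],[0,0,0],4],
])

```text
t: 56.1
eef_pos: [576.7, 259.4, 180.6]
tcp_rot: [-1.583, 0.004, -1.312]
ft_force: [-0.1, 0.5, -0.6]
opening: 0.518
```

```bash
python3 plan.py 590 267 110 -75.7 4 20
```

```text
t 56.1 at [576.7 259.4 180.6] [-90.7   0.2 -75.2] F [-0.1  0.5 -0.6] open 49.3
[[[-0.09,1.76,0.39],[0.2,0.1,-0.1],4.0],[[-0.1,1.76,0.39],[0.2,0.2,-0],4.0],[[-0.09,1.77,0.38],[0.1,0.1,-0.1],4.0],[[-0.1,1.76,0.38],[0.2,0.2,-0],4.0],[[0,0,0],[0,0,0],4.0]]
```

Call:
apply_moves([
  [[-0.4,1.0,1.5],[0.7,0,-0.2],4],
  [[0,1.8,0],[0,0,0],4],
  [[0,1.8,0],[0,0,0],4],
  [[0,1.2,0],[0,0,0],4],
  [[0,0.2,0],[0,0,0],4],
])

```text
t: 56.72
eef_pos: [593.3, 268.5, 116.7]
tcp_rot: [-1.568, -0.0, -1.312]
ft_force: [-0.1, -0.1, -1.1]
opening: 0.522
```

```bash
python3 plan.py 590 266 95 -75.7 4 20;python3 - <<'E'
from h import *
N=read_camera("scene");save(N,"s10",(310,150,450,255),5)
E
```

```text
t 56.73 at [593.3 268.5 116.7] [-89.8  -0.  -75.2] F [-0.1 -0.1 -1.1] open 49.7
[[[0.08,1.08,-0.19],[-0.1,0.3,0],4.0],[[0.08,1.09,-0.2],[-0.1,0.2,0],4.0],[[0,0,0],[0,0,0],4.0],[[0,0,0],[0,0,0],4.0],[[0,0,0],[0,0,0],4.0]]
```

View pics/s10.png

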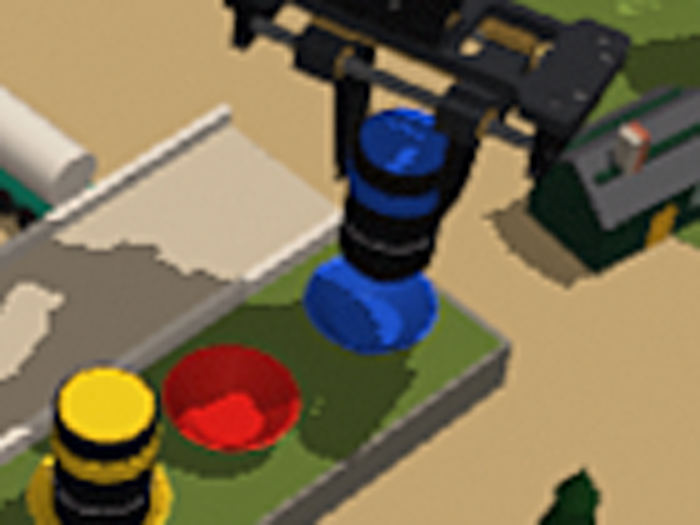

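The yellow tank is seated upright in its cup, and the blue tank hangs over the blue cup at crop (370,300). Lower it.

Call:
apply_moves([
  [[0.1,1.2,-0.3],[-0.2,0,0],4],
  [[0,1.0,0],[0,0,0],4],
  [[0,0.8,0],[0,0,0],4],
  [[0,0.5,0],[0,0,0],4],
  [[0,0,0],[0,0,0],4],
])

```text
t: 57.4
eef_pos: [591.2, 266.9, 80.4]
tcp_rot: [-1.57, -0.0, -1.312]
ft_force: [0.0, 0.4, -0.6]
opening: 0.517
```

Call:
apply_moves([
  [[0,0.2,0],[0,0,0],4],
  [[0,0.2,0],[0,0,0],4],
  [[0,0,0],[0,0,0],4],
  [[0,0,0],[0,0,0],4],
  [[0,0,0],[0,0,0],4],
])

```text
t: 58.02
eef_pos: [591.6, 267.0, 77.0]
tcp_rot: [-1.568, 0.0, -1.312]
ft_force: [0.8, -0.1, -1.7]
opening: 0.523
```

```bash
python3 f.py|head -1
```

```text
[-0.08  0.1  -0.91] [591.6 267.   76.9]
```

Call:
apply_moves([
  [[0,0.3,0],[0,0,0],4],
  [[0,0.2,0],[0,0,0],4],
  [[0,0,0],[0,0,0],4],
  [[0,0,0],[0,0,0],4],
  [[0,0,0],[0,0,0],4],
])

```text
t: 58.9
eef_pos: [591.5, 267.0, 71.4]
tcp_rot: [-1.569, 0.0, -1.312]
ft_force: [0.3, 0.4, -1.1]
opening: 0.523
```

```bash
python3 f.py|head -1
```

```text
[-0.19 -0.05 -0.98] [591.5 267.   71.4]
```

Call:
apply_moves([
  [[0,0.1,0],[0,0,0],4],
  [[0,0.1,0],[0,0,0],4],
  [[0,0,0],[0,0,0],4],
  [[0,0,0],[0,0,0],4],
  [[0,0,0],[0,0,0],4],
])

```text
t: 59.78
eef_pos: [591.5, 267.0, 69.2]
tcp_rot: [-1.569, 0.0, -1.312]
ft_force: [-0.0, -0.5, -2.2]
opening: 0.521
```

```bash
python3 f.py|head -1
```

```text
[-0.11 -0.25 -0.82] [591.5 267.   69.2]
```

Call:
apply_moves([
  [[0,0.1,0],[0,0,0],4],
  [[0,0,0],[0,0,0],4],
  [[0,0,0],[0,0,0],4],
  [[0,0,0],[0,0,0],4],
  [[0,0,0],[0,0,0],4],
])

```text
t: 60.65
eef_pos: [591.6, 267.1, 68.7]
tcp_rot: [-1.568, 0.0, -1.312]
ft_force: [0.4, -0.3, 1.5]
opening: 0.52
```

```bash
python3 f.py|head -1
```

```text
[-0.46 -0.16  0.43] [591.6 267.   68.7]
```

The tank stands on the cup floor. Release, rise and look at the scraper.

Call:
apply_moves([
  [[0,0,0],[0,0,0],5.2],
  [[0,0,0],[0,0,0],6],
  [[0,0,0],[0,0,0],8],
  [[0,0,0],[0,0,0],9.5],
  [[0,0,0],[0,0,0],9.5],
])

```text
t: 61.52
eef_pos: [591.8, 267.1, 68.7]
tcp_rot: [-1.568, 0.0, -1.312]
ft_force: [-1.2, -0.4, 1.0]
opening: 0.89
```

Call:
apply_moves([
  [[0,0,0],[0,0,0],9.5],
  [[0,-1.5,0],[0,0,0],9.5],
  [[0,-3,0],[0,0,0],9.5],
  [[0,-4,0],[0,0,0],9.5],
  [[0,-3,0],[0,0,0],9.5],
])

```text
t: 62.15
eef_pos: [590.8, 266.7, 188.0]
tcp_rot: [-1.57, -0.0, -1.312]
ft_force: [0.2, 0.2, -0.2]
opening: 1.0
```

```bash
python3 - <<'E'
from seg import *
T=read_camera("top");N=read_camera("scene")
for p in(T,N):
    for a,ce,pts in blobs(p,"green"):
        q=np.array([ray(p,u,83)[:2] for u in pts],np.float32); print(a,cv2.minAreaRect(q))
    m=mask(p,(102,120,50),(118,255,255));n,l,s,c=cv2.connectedComponentsWithStats(m)
    for t in("scraper","mat","tank_blue","tank_yellow"):
        print(t,[(round(d["confidence"],2),w(p,d["point"]).round().tolist()) for d in nets.mark_of(p,t)[:3]])
im=np.hstack([T["img"][150:230,330:430],N["img"][270:390,230:380][:80]] if 0 else [cv2.resize(T["img"][150:230,330:430],(400,320)),cv2.resize(N["img"][285:381,240:360],(400,320))])
cv2.imwrite("pics/scr.png",im[:,:,::-1])
E
python3 plan.py 712 -83 150 -76 9.5 50
```

```text
142 ((718.1622314453125, -75.98981475830078), (21.948394775390625, 57.792449951171875), 13.498122215270996)
32 ((701.96337890625, -232.10301208496094), (26.00739097595215, 15.72370719909668), 54.1617431640625)
scraper [(0.58, [726.0, -78.0, 3.0])]
mat [(0.73, [678.0, -97.0, 0.0])]
tank_blue [(0.81, [274.0, -403.0, -6.0]), (0.72, [269.0, -259.0, 4.0])]
tank_yellow [(0.68, [590.0, 76.0, 40.0])]
422 ((732.5367431640625, -87.0775146484375), (34.4335823059082, 77.84187316894531), 10.906022071838379)
70 ((745.4869384765625, -257.33740234375), (29.332782745361328, 26.53271484375), 59.32627868652344)
scraper [(0.74, [721.0, -78.0, -0.0])]
mat [(0.9, [678.0, -100.0, -7.0]), (0.37, [478.0, -334.0, -4.0])]
tank_blue [(0.84, [587.0, 268.0, 40.0]), (0.82, [273.0, -261.0, -1.0]), (0.72, [275.0, -401.0, 0.0])]
tank_yellow [(0.64, [594.0, 79.0, 39.0])]
t 62.65 at [590.4 266.5 184.3] [-90.2  -0.  -75.2] F [ 0.3 -0.4 -0.3] open 95.3
[[[4.61,0.43,0.35],[0,0.1,0],9.5],[[4.61,0.43,0.37],[0,0.1,0],9.5],[[4.62,0.43,0.37],[0.1,0.1,0],9.5],[[4.61,0.43,0.38],[0,0.1,0],9.5],[[4.61,0.43,0.38],[0,0.1,0],9.5]]
[[[4.61,0.43,0.4],[0,0.1,0],9.5],[[4.61,0.43,0.4],[0,0.1,0],9.5],[[4.6,0.43,0.41],[0.1,0.1,0],9.5],[[0,0,0],[0,0,0],9.5],[[0,0,0],[0,0,0],9.5]]
```

View pics/scr.png

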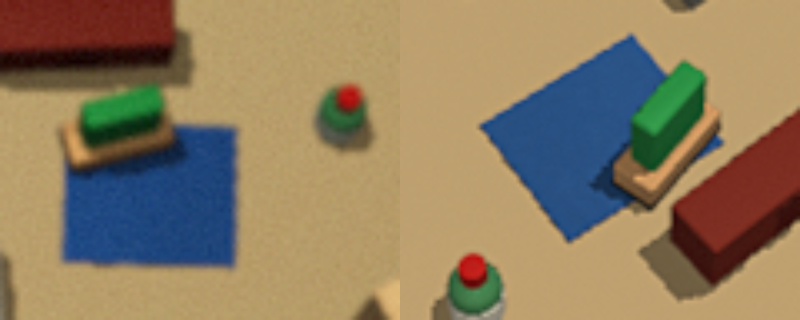

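The scraper stands half off the mat at (718,-76), yaw 13.5°, near the wagon. I'll regrasp it with the jaws only 5 cm open, lower on the grip this time.

```bash
python3 plan.py 718 -76 160 -76.4 5 45
```

```text
t 62.65 at [590.4 266.5 184.3] [-90.2  -0.  -75.2] F [ 0.3 -0.4 -0.3] open 95.3
[[[4.04,0.27,0.4],[0,0.1,0],5.0],[[4.04,0.27,0.41],[0,0.2,0],5.0],[[4.04,0.27,0.42],[0.1,0.1,0],5.0],[[4.04,0.27,0.42],[0,0.1,0],5.0],[[4.04,0.27,0.44],[0,0.2,0],5.0]]
[[[4.04,0.27,0.44],[0,0.1,0],5.0],[[4.03,0.27,0.46],[0,0.1,0],5.0],[[4.04,0.28,0.46],[0,0.2,0],5.0],[[4.03,0.27,0.48],[0.1,0.1,0],5.0],[[0,0,0],[0,0,0],5.0]]
```

Call:
apply_moves([
  [[3.5,0,0.3],[0,0.2,0],5],
  [[4.0,0,0.4],[0,0.2,0],5],
  [[4.0,0,0.4],[0,0.2,0],5],
  [[4.0,0,0.4],[0,0.2,0],5],
  [[4.0,0,0.4],[0,0.2,0],5],
])

```text
t: 63.28
eef_pos: [658.0, 80.0, 181.7]
tcp_rot: [-1.578, 0.0, -1.325]
ft_force: [-0.5, -0.1, -0.7]
opening: 0.548
```

Call:
apply_moves([
  [[4.0,0.2,0.4],[0,0.2,0],5],
  [[3.5,0.2,0.4],[0,0,0],5],
  [[2.5,0.2,0.3],[0,0,0],5],
  [[1.0,0.2,0.1],[0,0,0],5],
  [[0,0,0],[0,0,0],5],
])

```text
t: 63.9
eef_pos: [697.0, -29.4, 170.7]
tcp_rot: [-1.581, 0.002, -1.332]
ft_force: [0.8, 0.5, -0.0]
opening: 0.529
```

```bash
python3 plan.py 718 -76 70 -76.4 5 25
```

```text
t 63.9 at [697.  -29.4 170.7] [-90.6   0.1 -76.3] F [ 0.8  0.5 -0. ] open 50.3
[[[1.01,2.01,0.21],[0.1,0,-0],5.0],[[1.01,2.01,0.2],[0.1,0,-0],5.0],[[1.0,2.01,0.2],[0.1,0.1,-0.1],5.0],[[1.01,2.01,0.2],[0.2,0,0],5.0],[[1.0,2.02,0.19],[0.1,0,0],5.0]]
```

Call:
apply_moves([
  [[3.0,0,0.6],[0.5,0,0],5],
  [[1.8,0.5,0.4],[0,0,0],5],
  [[0,2.0,0],[0,0,0],5],
  [[0,2.0,0],[0,0,0],5],
  [[0,0.5,0],[0,0,0],5],
])

```text
t: 64.53
eef_pos: [718.4, -69.8, 119.4]
tcp_rot: [-1.572, 0.003, -1.328]
ft_force: [0.4, 0.1, -0.0]
opening: 0.529
```

```bash
python3 plan.py 718 -76 70 -76.4 5 25
```

```text
t 64.53 at [718.4 -69.8 119.4] [-90.1   0.2 -76.1] F [ 0.4  0.1 -0. ] open 50.3
[[[0.3,2.47,-0.09],[0,0.2,-0.1],5.0],[[0.31,2.47,-0.09],[0.1,0.1,-0.1],5.0],[[0,0,0],[0,0,0],5.0],[[0,0,0],[0,0,0],5.0],[[0,0,0],[0,0,0],5.0]]
```

Call:
apply_moves([
  [[0.6,1.0,-0.2],[0,0,-0.2],5],
  [[0,1.8,0],[0,0,0],5],
  [[0,1.2,0],[0,0,0],5],
  [[0,0,0],[0,0,0],5],
  [[0,0,0],[0,0,0],5],
])

```text
t: 65.15
eef_pos: [718.2, -75.6, 77.4]
tcp_rot: [-1.571, -0.001, -1.327]
ft_force: [-1.3, 0.6, 0.9]
opening: 0.523
```

```bash
python3 plan.py 718 -76 29 -76.4 5 15
```

```text
t 65.15 at [718.2 -75.6  77.4] [-90.   -0.1 -76. ] F [-1.3  0.6  0.9] open 49.8
[[[0.01,1.21,-0.01],[0,0.1,0],5.0],[[0,1.21,-0],[0,0.1,0],5.0],[[0.01,1.21,-0.01],[0,0.1,0.1],5.0],[[0.01,1.21,-0],[0,0.1,-0],5.0],[[0,0,0],[0,0,0],5.0]]
```

Call:
apply_moves([
  [[0,1.2,0],[0,0,0],5],
  [[0,1.2,0],[0,0,0],5],
  [[0,1.2,0],[0,0,0],5],
  [[0,0.5,0],[0,0,0],5],
  [[0,0,0],[0,0,0],5],
])

```text
t: 65.78
eef_pos: [718.2, -75.6, 33.7]
tcp_rot: [-1.571, -0.001, -1.327]
ft_force: [0.3, 0.0, -0.6]
opening: 0.527
```

Call:
apply_moves([
  [[0,0,0],[0,0,0],1],
  [[0,0,0],[0,0,0],1],
  [[0,0,0],[0,0,0],1],
  [[0,0,0],[0,0,0],1],
  [[0,0,0],[0,0,0],1],
])

```text
t: 66.4
eef_pos: [718.7, -75.7, 34.6]
tcp_rot: [-1.57, -0.002, -1.327]
ft_force: [0.3, 0.1, -1.0]
opening: 0.229
```

```bash
python3 f.py|head -1; python3 plan.py 679 -98 60 -76.4 1 20
```

```text
[ 0.15  0.21 -0.98] [718.7 -75.7  34.6]
t 66.65 at [718.6 -75.7  34.5] [-90.   -0.1 -76. ] F [ 0.2  0.5 -0.8] open 22.0
[[[0.4,-0.85,-1.46],[0,0.1,0],1.0],[[0.41,-0.85,-1.46],[0,0.2,0.1],1.0],[[0.41,-0.85,-1.46],[0,0.1,0],1.0],[[0,0,0],[0,0,0],1.0],[[0,0,0],[0,0,0],1.0]]
```

Call:
apply_moves([
  [[0,-1.2,0],[0,0,0],1],
  [[0,-0.8,-1.0],[0,0,0],1],
  [[0.5,0,-1.5],[0,0,0],1],
  [[0.5,0,-1.2],[0,0,0],1],
  [[0.1,0,-0.3],[0,0,0],1],
])

```text
t: 67.28
eef_pos: [679.0, -97.6, 55.9]
tcp_rot: [-1.571, -0.001, -1.327]
ft_force: [-0.2, 0.6, -2.2]
opening: 0.229
```

```bash
python3 f.py|head -1; python3 plan.py 679 -98 40 -76.4 1 20
```

```text
[ 0.31  0.57 -2.91] [679.7 -97.   55.8]
t 67.53 at [680.2 -96.6  55.8] [-90.   -0.1 -76. ] F [ 0.3  0.5 -2.9] open 21.6
[[[0.11,1.58,-0.15],[0,0.4,0.1],1.0],[[0,0,0],[0,0,0],1.0],[[0,0,0],[0,0,0],1.0],[[0,0,0],[0,0,0],1.0],[[0,0,0],[0,0,0],1.0]]
```

Call:
apply_moves([
  [[0.1,0.8,-0.1],[0,0,0],1],
  [[0,0.5,0],[0,0,0],1],
  [[0,0.2,0],[0,0,0],1],
  [[0,0,0],[0,0,0],1],
  [[0,0,0],[0,0,0],1],
])

```text
t: 68.15
eef_pos: [679.6, -97.2, 38.7]
tcp_rot: [-1.572, -0.001, -1.325]
ft_force: [-0.3, 0.4, -3.0]
opening: 0.231
```

```bash
python3 f.py|head -1
```

```text
[ 0.42  0.27 -2.44] [679.6 -97.2  38.8]
```

Call:
apply_moves([
  [[0,0.2,0],[0,0,0],1],
  [[0,0.1,0],[0,0,0],1],
  [[0,0.05,0],[0,0,0],1],
  [[0,0,0],[0,0,0],1],
  [[0,0,0],[0,0,0],1],
])

```text
t: 69.03
eef_pos: [679.6, -97.3, 35.2]
tcp_rot: [-1.571, -0.001, -1.325]
ft_force: [-0.2, 0.3, -2.3]
opening: 0.227
```

```bash
python3 f.py|head -1
```

```text
[-0.22  0.26 -2.69] [679.6 -97.3  35.2]
```

Call:
apply_moves([
  [[0,0.1,0],[0,0,0],1],
  [[0,0,0],[0,0,0],1],
  [[0,0,0],[0,0,0],1],
  [[0,0,0],[0,0,0],1],
  [[0,0,0],[0,0,0],1],
])

```text
t: 69.9
eef_pos: [679.8, -97.3, 34.5]
tcp_rot: [-1.571, -0.002, -1.325]
ft_force: [0.1, -0.0, -0.8]
opening: 0.23
```

```bash
python3 f.py|head -1
```

```text
[-0.13  0.21 -1.29] [679.8 -97.3  34.5]
```

The scraper touches the mat: the load shown fell from 2.7 to 1.3 N. Release it, rise, and move well clear.

Call:
apply_moves([
  [[0,0.05,0],[0,0,0],1],
  [[0,0,0],[0,0,0],2.6],
  [[0,0,0],[0,0,0],4],
  [[0,0,0],[0,0,0],6],
  [[0,0,0],[0,0,0],6],
])

```text
t: 70.78
eef_pos: [680.3, -97.4, 34.6]
tcp_rot: [-1.57, -0.002, -1.325]
ft_force: [1.0, -0.6, 0.1]
opening: 0.536
```

Call:
apply_moves([
  [[0,0,0],[0,0,0],6],
  [[0,-1.5,0],[0,0,0],6],
  [[0,-4.0,0],[0,0,0],6],
  [[0,-5.0,0],[0,0,0],6],
  [[0,-4.0,0],[0,0,0],6],
])

```text
t: 71.4
eef_pos: [679.0, -96.9, 183.6]
tcp_rot: [-1.574, -0.0, -1.325]
ft_force: [1.5, 0.8, 0.7]
opening: 0.63
```

Call:
apply_moves([
  [[1.0,-1.0,-4.0],[0,0,0],6],
  [[1.5,-1.0,-4.5],[0,0,0],6],
  [[1.5,0,-4.5],[0,0,0],6],
  [[1.0,0,-3.0],[0,0,0],6],
  [[0,0,0],[0,0,0],6],
])

```text
t: 72.03
eef_pos: [533.5, -186.7, 214.0]
tcp_rot: [-1.563, -0.008, -1.324]
ft_force: [0.2, -0.1, 0.5]
opening: 0.631
```

```bash
python3 - <<'E'
from seg import *
print(readout.state()["eef_pos"])
T=read_camera("top");N=read_camera("scene")
for p in(T,N):
    for a,ce,pts in blobs(p,"green"):
        q=np.array([ray(p,u,83)[:2] for u in pts],np.float32); print(a,cv2.minAreaRect(q))
    for t in("scraper","tank_blue","tank_yellow","chip1"):
        print(t,[(round(d["confidence"],2),w(p,d["point"]).round().tolist()) for d in nets.mark_of(p,t)[:5]])
cv2.imwrite("pics/fin.png",cv2.resize(N["img"][140:390,90:440],(800,571),interpolation=cv2.INTER_CUBIC)[:,:,::-1])
E
```

```text
[ 533.53233232 -186.68813817  213.95941079]
155 ((678.2760009765625, -97.52279663085938), (22.37713050842285, 60.44633865356445), 14.754918098449707)
scraper [(0.77, [684.0, -98.0, 1.0]), (0.42, [589.0, 168.0, 39.0])]
tank_blue [(0.86, [274.0, -404.0, -2.0]), (0.59, [592.0, 268.0, 39.0]), (0.53, [272.0, -258.0, 5.0])]
tank_yellow [(0.73, [592.0, 76.0, 39.0])]
chip1 [(0.57, [472.0, 11.0, 23.0]), (0.57, [488.0, 1.0, 19.0]), (0.5, [492.0, -23.0, 11.0]), (0.49, [462.0, -9.0, 15.0])]
425 ((692.6677856445312, -107.49816131591797), (35.049560546875, 78.84446716308594), 14.308195114135742)
66 ((745.4869384765625, -257.33740234375), (29.332782745361328, 26.53271484375), 59.32627868652344)
scraper [(0.69, [682.0, -100.0, 3.0]), (0.34, [788.0, 113.0, -1.0])]
tank_blue [(0.82, [274.0, -399.0, -2.0]), (0.72, [588.0, 268.0, 39.0])]
tank_yellow [(0.65, [590.0, 78.0, 37.0])]
chip1 [(0.65, [468.0, -8.0, 10.0]), (0.49, [477.0, 7.0, 21.0]), (0.49, [495.0, 3.0, 15.0]), (0.47, [447.0, 7.0, 18.0]), (0.46, [490.0, -20.0, 13.0])]
```

View pics/fin.png

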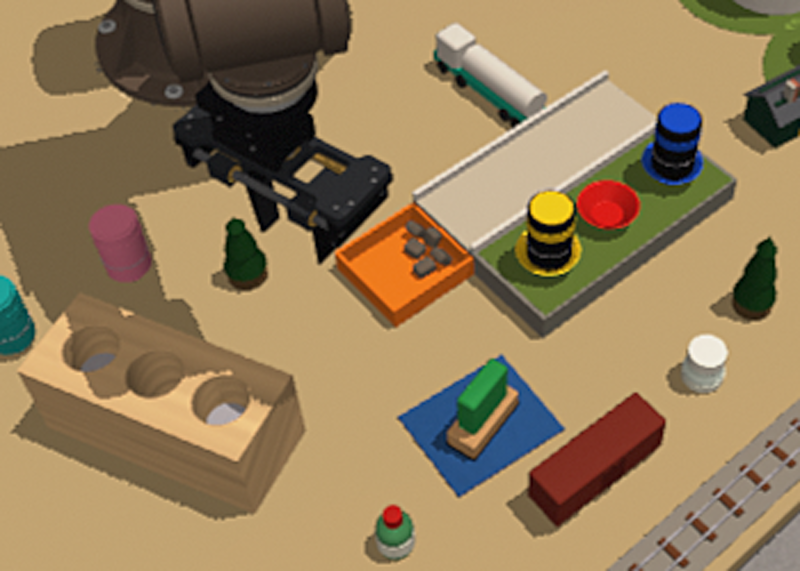

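All is in place: five chips in the tray, both tanks in their cups and the scraper in the middle of the mat. Hand in.

```bash
python3 -c "
from h import *
print(env.job_done())"
```

```text
the job is handed in; nothing more can be done
None
```

The job is handed in at about 72 s of robot time. All five chips were scraped into the orange tray, and the yellow and blue tanks stand in the cups of their own colour. No red tank was there, and the middle well was empty from the start.

**Last checks, both cameras:**
- **Road and chips:** the road is clear. In the scene view all five chips show in the tray. One reads a little high (about z 21 to 23 mm at y of about 7 to 11 mm), so it leans by the wall but lies inside. In the top view the network found only four of the five.
- **Tanks:** both look upright. The networks put their feet at z of about 37 to 39 mm, against 40 mm for fully home. Both touched the cup floor within 0.5 mm of the expected height.
- **Scraper:** it stands upright at about (678, -98), which is the mat's centre.
- **Other models, glue and paint:** they look unmoved in the final picture.

**What went differently or disagreed:**
- **Scraper knocked:** after I first put it back on the mat it was found shifted, and later stood half off. I regrasped it and set it back at the end.
- **Finger height:** the real fingertips sat about 24 mm above the reported TCP. I found this by pressing the yellow tank in small steps until the force rose. The first scraper grasp was therefore high on the grip, but it held.

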